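# Load the spacer plate into the drilling nest

### The arm

A 6-joint arm with a two-finger parallel gripper is mounted at the origin on the work surface. World frame = base frame: x ahead of the robot, y to its left, z up, the work surface at z = 0. Lengths are in m, angles in degrees, forces in N, time in s.
With the tool pointing down it reaches from about 0.25 to 0.725 m from the base axis. Payload 9.7 kg.
Tool frame: the origin (TCP) lies midway between the tips of the shut fingers; the grasp point (between the pads) lies 19 mm behind it; z points along the fingers, y is the direction in which the jaws open and shut (so a half turn about z gives the same grasp; the last joint's range is limited). The gripper opens to 85 mm and grips with 20 to 120 N. Pads are 22 mm wide; open, the fingers measure 114 mm over their backs; the gripper's body (76 mm by 85 mm) begins 54 mm behind the grasp point. The pads swing forward as they close: fully open they stand 13 mm farther back than shut.
Start: joints at [-72.479, 4.979, 10.078, 95.1, 0, 90], TCP at [0.166, -0.524, 0.204] pointing down, gripper open.
Joint ranges: [-179.16, 179.16], [-48.56, 103.87], [-65.8, 70.77], [-126.05, 130.52], [-82.76, 87.17], [-180, 180]. Speed limits (degrees/s): [127.2, 127.2, 147.25, 180, 180, 180].

### API

Orientations are given as [roll, pitch, yaw] about the fixed x, y, z axes, in that order (R = Rz(yaw) Ry(pitch) Rx(roll)).
In Python, from workcell import get_obs, camera, get_calibration, job_done gives the robot as it stands.
- The arm moves only by the tool play_rows, never from a script. Its argument "commands" is text: rows parted by semicolons, each of 5 numbers parted by spaces: the opening, from 0 (shut) to 1 (fully open), then the shift along the world's x, y, z in mm, then the turn about the world's z in degrees. A call has 1 to 10 rows; each row is the pose to reach, as a shift and turn from the pose commanded when the call began; what a row does not reach only later rows make up. A row lasts 1/12 s, in which the tool goes at most 41.7 mm and 7.16 degrees, less where a joint would pass 70% of its speed; a pose out of reach is approached as far as the arm can. A call with a gripper value outside its range is refused whole. The fingers move at their own pace and stop on an object; "force" is the grip in N (left out, the last holds). Time passes only in rows, so rows that repeat a pose let the fingers close. It gives the time, the measured TCP pose, the force and the opening at its end, in the units of the state.
- get_obs(): the state, without advancing time (a new reading comes with each control period).
- camera(name): name is "side" or "top"; returns the picture (480x640x3 uint8, red, green, blue); there is no depth.
- get_calibration(name): a dict with "fx", "fy", "cx", "cy" (pixels), "eye" and "attitude" of the camera in the world. Camera axes: x right, y down, z forward; pixel columns grow to the right and rows downward; lengths in m; the calibration is good to about 2 mm. A picture is of the moment at which its call begins. get_calibration takes no time and is no camera call.
- job_done(): hands the job in, once; it reports no verdict.
The state is a dict: "time": time; "q": joint angles; "qd": joint speeds; "joint_efforts": joint torques, N m; "ee_pos": TCP position; "tcp_rot": TCP orientation; "wrist_force": force on the tool from outside, world axes, zero at the start; "torque": the same for the moment, N m; "opening": finger opening in m.
Only numpy, scipy, OpenCV 4.12 (cv2) and the standard library are available. Lean on these libraries where they do the work, as an engineer would, in place of code of your own. Each camera call takes 0.05 s, during which the arm holds its last target.

### The job

Lay the blue spacer plate flat on the deck of the nest jig, in front of the brass lip, with its 64 mm width across the guides. Push it along the deck so that it rides up over the lip and drops flat into the pocket beyond, then slide it on until you feel it bear on the red end stop and hold a light, steady press of about 5 N there for half a second; ramming would shift the stop's setting. Leave the plate home against the stop, and leave everything else on the bench where it is.

Things in the scene. Friction and masses are not known exactly. Their poses are not given: they have to be found in the camera images.
- blue_plate_mid (a point): centre (half-way up) of the loose blue-painted steel spacer plate, 50 (its x) x 64 (its y) x 12 mm thick, about 0.3 kg (may vary by a third), with two dark bolt holes; it lies flat on the bench at the start. It is symmetric: turned half round or over, it is the same part.
- jig: fixed nest jig, 244 x 104 mm, level on the bench. Origin at bench height on its centre line, right below the inner (pocket-side) face of the brass lip; +x runs from deck to pocket, the way to push. x below is along it from this origin. It is ground and oiled (friction about 0.2): a few newtons take the plate along the deck and over the lip.
- deck_mid (a point): a point on the bright deck, at x -78 mm, where the plate may be laid. Deck: x -140 to -16 mm, top 15 mm above the bench, between grey guides that rise 8 mm above it, 88 mm apart from x -140 to -50, then narrowing evenly to 68 mm at x -12.
- lip (a point): middle of the crest's inner edge of the brass lip, at x 0, 19 mm above the bench: a ramp rises 4 mm from x -16 to -4, a flat crest runs from -4 to 0, then a sheer drop of 7 mm to the pocket. A tip kept 20 to 23 mm above the bench clears the lip and still bears on the plate's back edge all the way, in the pocket too.
- pocket_edge (a point): pocket floor at the lip's foot, x 0, 12 mm above the bench. The pocket is 68 mm wide and runs on to the stop; a plate in it has its top at height 24 mm. Dark keeper strips (x 24 to 82, height 45 to 50 mm) overhang its sides and leave a 48 mm slot, so the plate enters only over the lip; a tool up to 40 mm wide can follow in the slot.
- pocket_floor (a point): point on the pocket floor at x 40 mm, about where the plate ends up. The red end stop (stop; stop_face is its face), a rigid block 64 mm wide and 20 mm high (plus a 6 mm bolt head), closes the pocket; its face is set anywhere from x 56 to 70 mm and is not measured: find it by feel. It does not give; over about 20 N would upset it; a light press of 4 to 10 N seats the plate.
- yellow_plate_mid (a point): centre of a yellow plate of the same size, not wanted, to be left alone
- steel_plate_mid (a point): centre of a bare steel plate of the same size, not wanted, to be left alone
- spray_can: red spray can with white cap, 52 mm across, 150 mm tall, origin under its foot; bystander
- mug: white mug, 80 mm across, 90 mm tall, origin under its foot; bystander
- flange: white plastic pipe flange standing on its 90 mm foot, 90 mm tall; bystander
- screwdriver: screwdriver lying on the bench; bystander
- spanner: steel spanner lying on the bench; bystander
- screw_dish: glass dish of screws, 110 mm across, 30 mm high; bystander
- blue_plate: the blue plate itself, origin at the centre of its underside
There are look-alikes about, which are no part of the job. There is more than one size of the blue_plate; the job needs the smallest.

How it is judged (in metres and radians):
On the way, in this order (a step that is already met when the one before it is completed fails the run):
1. the blue plate lies flat on the deck, between the guides, before the lip (x of blue_plate_mid in the frame of jig between -0.12 and -0.035 m and y of blue_plate_mid in the frame of jig between -0.02 and 0.02 m and z of blue_plate_mid in the frame of jig between 0.0185 and 0.0225 m and angle between the z axis of jig and the z axis of blue_plate_mid, either way round below 0.06 rad), for 0.1 s.
2. the blue plate has dropped flat into the pocket and is pressed against the stop with at least 2 N (z of blue_plate_mid in the frame of jig between 0.0155 and 0.0205 m and y of blue_plate_mid in the frame of jig between -0.004 and 0.004 m and angle between the z axis of jig and the z axis of blue_plate_mid, either way round below 0.06 rad and angle between the x axis of jig and the x axis of blue_plate_mid, either way round below 0.1 rad and x of blue_plate_mid in the frame of stop_face between -0.0275 and -0.023 m and contact force between blue_plate and stop above 2 N), for 0.2 s.
At the end, for the whole second after the job is handed in: the blue plate lies flat on the pocket floor (within 0.06 rad), square in it (within 0.1 rad, 4 mm sideways), its front edge within 2.5 mm of the stop, at rest and let go (z of blue_plate_mid in the frame of jig between 0.0155 and 0.0205 m and y of blue_plate_mid in the frame of jig between -0.004 and 0.004 m and angle between the z axis of jig and the z axis of blue_plate_mid, either way round below 0.06 rad and angle between the x axis of jig and the x axis of blue_plate_mid, either way round below 0.1 rad and x of blue_plate_mid in the frame of stop_face between -0.0275 and -0.023 m and linear speed of blue_plate below 0.01 m/s); the robot touches nothing.
It fails at once if the stop is hit or pressed with more than 20 N (contact force between anything else and stop above 20 N).
It fails at once if the yellow or the bare steel plate is moved more than 25 mm (distance of any of yellow_plate_mid, steel_plate_mid from where it was at the start of the episode above 0.025 m).
It fails at once if the can, mug, flange, screwdriver, spanner or dish is moved more than 25 mm (distance of any of spray_can, mug, flange, screwdriver, spanner, screw_dish from where it was at the start of the episode above 0.025 m).
It also fails if it takes over 64 s, if anything falls off the work surface, if the arm or the gripper's body presses on something with over 40 N, if the wrist force passes 120 N, or if a joint passes its speed limit or range.

## Working session

There is one attempt and no reset: what is moved stays moved. The work goes in short steps, Python scripts to look and compute and a tool call to move; the robot and the scene stay as the last step left them, time stands still between calls to the robot, and variables do not carry over. Pictures are saved under pics/ and viewed, and the job is handed in when it is done.

Besides the shell and the picture viewer there is one more tool, called after "Emit:" as name(argument=value, ...) on one line, values as JSON. play_rows: Moves the arm, as the interface text tells. Its arguments: {"type":"object","properties":{"commands":{"type":"string"},"force":{"type":"number"}},"required":["commands"]}

```bash
mkdir -p pics
cat > h.py <<'E'
import numpy as np,cv2
from workcell import get_obs,camera,get_calibration,job_done
def save(n,im): cv2.imwrite(n,cv2.cvtColor(im,cv2.COLOR_RGB2BGR))
def load(n): return cv2.cvtColor(cv2.imread(n),cv2.COLOR_BGR2RGB)
E
python3 - <<'E'
from h import *
for n in("top","side"):
    save(f"pics/{n}0.png",camera(n)); print(get_calibration(n))
print(get_obs())
E
```

```text
{'fx': 481.33819046725574, 'fy': 481.33819046725574, 'cx': 323.6637184164688, 'cy': 237.5071214235456, 'eye': array([0.37971362, 0.00728028, 1.16377141]), 'attitude': array([-170.48874998,    0.99529839,  -91.61500001])}
{'fx': 472.9874478750748, 'fy': 472.9874478750748, 'cx': 325.0272258014971, 'cy': 244.14757256329284, 'eye': array([0.19516245, 0.90446469, 0.80969963]), 'attitude': array([-1.28267280e+02,  1.24875596e-01, -1.57866593e+02])}
{'time': 0.1, 'q': array([-7.24787441e+01,  5.00808556e+00,  1.00416284e+01,  9.50989985e+01,
        9.41615094e-04,  8.99998973e+01]), 'qd': array([ 0.05315266, -0.07630889,  0.17987244,  0.07717765, -0.0302066 ,
       -0.06160637]), 'joint_efforts': array([-8.65132024e-04, -5.21560764e+01,  4.65652907e+01,  1.59315375e-02,
       -9.73678823e-06, -5.97457444e-06]), 'ee_pos': array([ 0.16552254, -0.52427508,  0.20357626]), 'tcp_rot': array([-1.79934544e+02, -9.41731849e-04,  1.75213576e+01]), 'wrist_force': array([0.34490605, 0.07994545, 0.39318085]), 'torque': array([0.00777425, 0.01419859, 0.02492694]), 'opening': 0.08534757744005805}
```

View pics/top0.png

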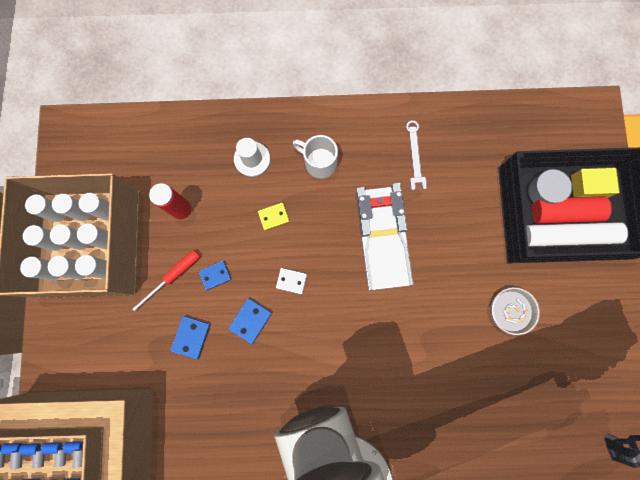

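View pics/side0.png

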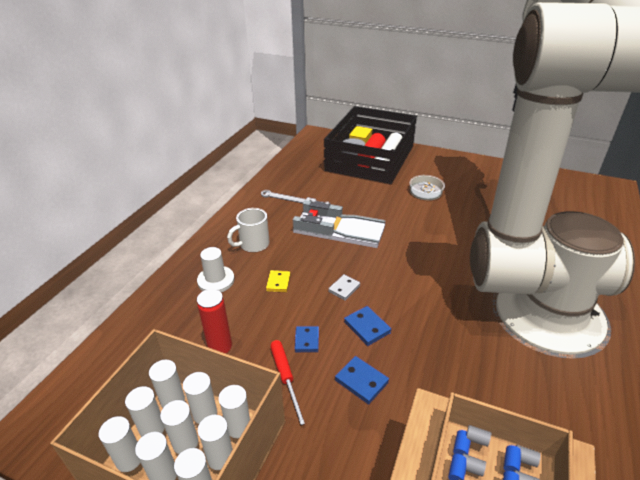

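Seen: three blue plates, at top-view pixels (214,275) small, (250,320) large and (190,337) large. Yellow is at (273,216) and bare steel at (291,281). The jig runs from its deck end (388,288) up to the red stop (381,202), with the brass lip at about (384,233). My choice is the blue plate at (214,275), which I'll confirm with a crop and sizes.

```bash
cat >> h.py <<'E'
from scipy.spatial.transform import Rotation as Ro
def cam(n):
    c=get_calibration(n); return c,Ro.from_euler('xyz',c['attitude'],degrees=True).as_matrix(),np.array(c['eye'])
def ray(n,p):
    c,R,e=cam(n); p=np.atleast_2d(p).astype(float)
    d=np.c_[(p[:,0]-c['cx'])/c['fx'],(p[:,1]-c['cy'])/c['fy'],np.ones(len(p))]@R.T
    return e,d/np.linalg.norm(d,axis=1)[:,None]
def plane(n,p,z):
    e,d=ray(n,p); return e+d*((z-e[2])/d[:,2])[:,None]
def proj(n,P):
    c,R,e=cam(n); q=(np.atleast_2d(P)-e)@R; return np.c_[q[:,0]/q[:,2]*c['fx']+c['cx'],q[:,1]/q[:,2]*c['fy']+c['cy']]
def tri(pt,ps):
    e1,d1=ray("top",pt);e2,d2=ray("side",ps);d1=d1[0];d2=d2[0]
    t=np.linalg.lstsq(np.c_[d1,-d2],e2-e1,rcond=None)[0]
    a=e1+t[0]*d1;b=e2+t[1]*d2; return (a+b)/2,np.linalg.norm(a-b)
def blobs(im,lo,hi,amin=60):
    h=cv2.cvtColor(im,cv2.COLOR_RGB2HSV); m=cv2.inRange(h,lo,hi)
    m=cv2.morphologyEx(m,cv2.MORPH_CLOSE,np.ones((5,5)))
    cs,_=cv2.findContours(m,cv2.RETR_EXTERNAL,cv2.CHAIN_APPROX_NONE)
    return [c for c in cs if cv2.contourArea(c)>amin]
E
python3 - <<'E'
from h import *
for n in("top","side"):
    im=load(f"pics/{n}0.png")
    for col,lo,hi in(("blue",(100,120,60),(125,255,255)),("yellow",(22,150,100),(34,255,255))):
        for c in blobs(im,lo,hi):
            x,y,w,hh=cv2.boundingRect(c)
            P=plane(n,c[:,0],.012)*1000
            r=cv2.minAreaRect(P[:,:2].astype(np.float32))
            print(n,col,(x+w/2,y+hh/2),np.round(r[0],1),np.round(r[1],1),round(r[2],1))
t=load("pics/top0.png");s=load("pics/side0.png")
a=cv2.resize(t[165:310,180:430],(800,464),interpolation=3);save("pics/topc.png",a)
a=cv2.resize(s[180:360,250:400],(667,600*1),interpolation=3)
a=cv2.resize(s[185:355,240:400],(565,600),interpolation=3);save("pics/sidec.png",a)
a=cv2.resize(t[180:300,345:425],(400,600),interpolation=3);save("pics/topj.png",a)
a=cv2.resize(s[190:255,280:400],(800,433),interpolation=3);save("pics/sidej.png",a)
E
```

```text
top blue (41.0, 448.5) [105.9 682.2] [187.   24.5] 89.7
top blue (190.5, 337.5) [345.  343.8] [68.3 85.3] 70.8
top blue (250.0, 321.5) [379.9 202.4] [66.9 85.5] 56.8
top blue (215.0, 275.5) [490. 287.] [50.  64.5] 22.3
top yellow (273.5, 216.5) [631.  144.2] [51.7 65.9] 17.1
top yellow (595.0, 182.5) [ 690.6 -645.4] [112.3  70.9] 88.1
side blue (512.5, 463.0) [ 51.9 409.2] [68.2 24.7] 88.5
side blue (460.0, 455.0) [136.9 428.8] [24.2 97.4] 0.4
side blue (362.0, 380.0) [347.  343.3] [71.5 87.7] 71.3
side blue (306.5, 339.0) [491.2 289.7] [47.6 64.5] 22.0
side blue (368.0, 326.0) [380.7 201.7] [71.3 91.6] 55.8
side yellow (278.0, 281.0) [631.9 146.7] [51.3 76.6] 17.9
side yellow (361.0, 134.0) [ 712.9 -727.2] [117.9  80.5] 90.0
```

View pics/topj.png

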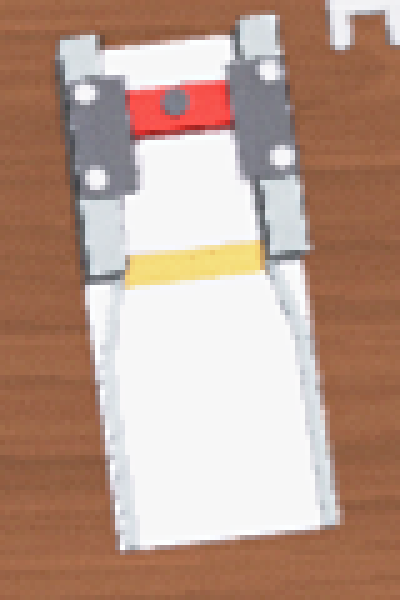

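View pics/sidej.png

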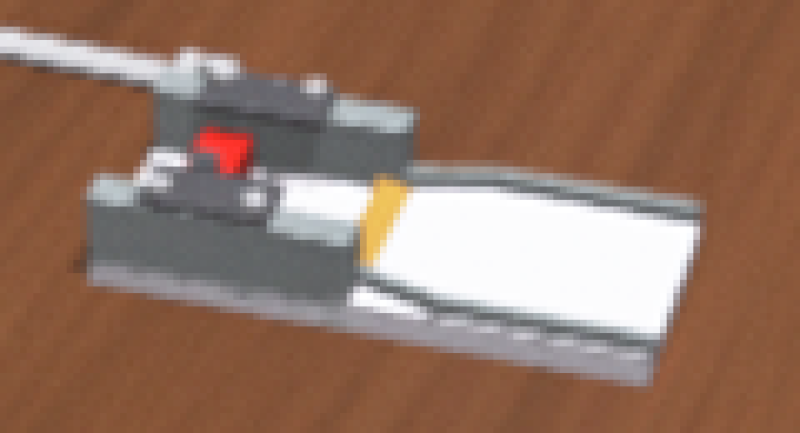

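View pics/topc.png

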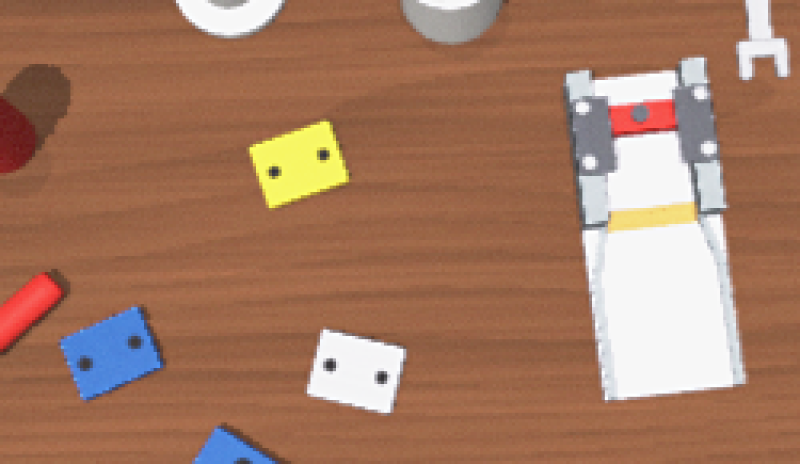

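The crop confirms it: the chosen plate measures 50 × 64.5 mm, and the other two blue plates are about 67 × 85. Next I measure the heights and the jig.

Run:
```python
from h import *
t=load("pics/top0.png");s=load("pics/side0.png")
# plate: centre triangulation via holes
for n,im,c0 in(("top",t,(215,275)),("side",s,(306,339))):
    h=im[c0[1]-25:c0[1]+25,c0[0]-25:c0[0]+25]
    b=[c for c in blobs(im,(100,120,60),(125,255,255)) if cv2.pointPolygonTest(c,c0,False)>=0][0]
    m=np.zeros(im.shape[:2],np.uint8);cv2.drawContours(m,[b],-1,255,-1);m=cv2.erode(m,np.ones((3,3)))
    v=im.max(2).astype(int); 
    med=np.median(v[m>0]); w=np.where(m>0,np.clip(med*.8-v,0,None),0)
    k,l,st,ce=cv2.connectedComponentsWithStats((w>0).astype(np.uint8))
    for i in range(1,k):
        yy,xx=np.where(l==i);ww=w[yy,xx]; 
        if st[i,4]>2: print(n,"hole",(xx*ww).sum()/ww.sum(),(yy*ww).sum()/ww.sum(),st[i,4])
for n,im,box in(("top",t,(360,225,410,242)),("side",s,(325,212,350,235))):
    hsv=cv2.cvtColor(im,cv2.COLOR_RGB2HSV);m=cv2.inRange(hsv,(12,70,110),(32,255,255))
    k=np.zeros_like(m);x0,y0,x1,y1=box;k[y0:y1,x0:x1]=m[y0:y1,x0:x1]
    cs,_=cv2.findContours(k,cv2.RETR_EXTERNAL,cv2.CHAIN_APPROX_NONE);c=max(cs,key=cv2.contourArea)
    r=cv2.minAreaRect(c);print(n,"brass",np.round(cv2.boxPoints(r),1).tolist(),cv2.contourArea(c))
    print(np.round(plane(n,cv2.boxPoints(r),.019)*1000,1).tolist())
# deck end
for n,ps in(("top",[(369.4,289.8),(413,284.6),(356.6,187.5),(400.2,183)]),("side",[(385,218),(378,246),(293.5,232)])):
  for z in(0,.012,.015,.023,.05): print(n,z,np.round(plane(n,ps,z)[:,:2]*1000,1).tolist())
```

```text
top hole 221.68982630272953 271.4871794871795 17
top hole 206.19641465315667 278.2501948558067 19
side hole 306.7494315598 329.7316962255571 18
side hole 306.201540436457 343.99358151476247 19
side hole 306.5947511929107 349.0 19
top brass [[369.29998779296875, 231.0], [397.0, 227.6999969482422], [397.70001220703125, 233.6999969482422], [370.0, 237.0]] 137.0
[[584.6, -88.8, 19.0], [590.5, -155.8, 19.0], [575.7, -156.7, 19.0], [569.8, -89.8, 19.0]]
side brass [[330.3999938964844, 227.1999969482422], [336.3999938964844, 215.1999969482422], [341.20001220703125, 217.60000610351562], [335.20001220703125, 229.60000610351562]] 47.0
[[589.5, -100.8, 19.0], [595.1, -162.5, 19.0], [577.8, -156.4, 19.0], [572.8, -95.2, 19.0]]
top 0 [[444.4, -84.3], [453.8, -189.5], [699.0, -63.6], [707.0, -172.6]]
top 0.012 [[443.7, -83.4], [453.0, -187.5], [695.7, -62.9], [703.6, -170.7]]
top 0.015 [[443.5, -83.1], [452.8, -187.0], [694.9, -62.7], [702.7, -170.2]]
top 0.023 [[443.1, -82.5], [452.3, -185.6], [692.7, -62.2], [700.5, -169.0]]
top 0.05 [[441.6, -80.4], [450.6, -181.1], [685.3, -60.6], [692.9, -164.8]]
side 0 [[465.6, -228.6], [445.4, -92.6], [688.2, -63.9]]
side 0.012 [[461.5, -211.8], [441.7, -77.8], [680.9, -49.5]]
side 0.015 [[460.5, -207.6], [440.7, -74.1], [679.1, -46.0]]
side 0.023 [[457.9, -196.4], [438.3, -64.3], [674.2, -36.4]]
side 0.05 [[448.9, -158.6], [429.9, -31.0], [657.8, -4.1]]
```

Run:
```python
from h import *
print(tri((221.69,271.49),(306.75,329.73)),tri((206.2,278.25),(306.2,344.0)))
for a,b in(((221.69,271.49),0),((206.2,278.25),0)): print(plane("top",a,.012))
# deck end corners, guides tops, brass inner edge
# side z from triangulation: deck end corners
print("deckL",tri((369.4,289.8),(378,246)),tri((369.4,289.8),(377,242)))
print("brass inner ends", tri((397.,227.7),(336.4,215.2)))
s=load("pics/side0.png");save("pics/sp.png",cv2.resize(s[315:360,280:335],(733,600),interpolation=cv2.INTER_NEAREST))
o=np.array([587.5,-122.3]);a=np.radians(5.1);R=np.array([[np.cos(a),-np.sin(a)],[np.sin(a),np.cos(a)]])
def W(x,y,z): p=o+R@[x,y]; return [p[0]/1e3,p[1]/1e3,z/1e3]
P=[W(-140,52,15),W(-140,-52,15),W(0,34,19),W(0,-34,19),W(-16,34,15),W(-16,-34,15),W(104,52,0),W(-140,52,0)]
for n in("top","side"): 
    im=load(f"pics/{n}0.png"); sc=6
    q=proj(n,P);x0,y0=(340,175) if n=="top" else (280,190)
    w,h=(90,98) if n=="top" else (120,70)
    b=cv2.resize(im[y0:y0+h,x0:x0+w],None,fx=sc,fy=sc,interpolation=cv2.INTER_NEAREST)
    for u in q: cv2.circle(b,(int((u[0]-x0+.5)*sc),int((u[1]-y0+.5)*sc)),3,(255,0,255),-1)
    save(f"pics/j_{n}.png",b)
```

```text
(array([0.49829746, 0.26914605, 0.01467051]), np.float64(0.0013256580174055787)) (array([0.48315289, 0.30629458, 0.01466309]), np.float64(0.0013108745279163739))
[[0.49792925 0.26955855 0.012     ]]
[[0.48275686 0.30679211 0.012     ]]
deckL (array([ 0.44359977, -0.08386248,  0.00702165]), np.float64(0.0008021255972686881)) (array([ 0.44480798, -0.08229777,  0.02130237]), np.float64(0.003294369154179623))
brass inner ends (array([ 0.59074942, -0.15471828,  0.0248574 ]), np.float64(0.0026759742526661747))
```

View pics/j_top.png

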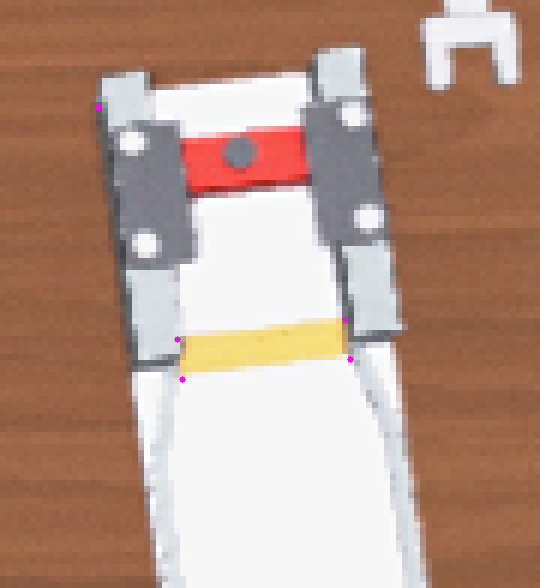

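View pics/j_side.png

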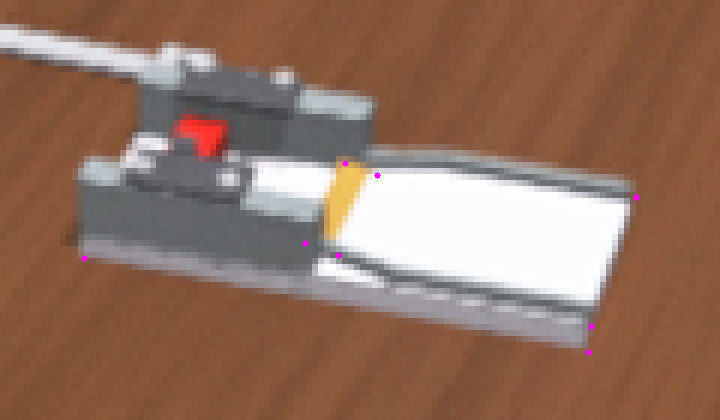

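View pics/sp.png

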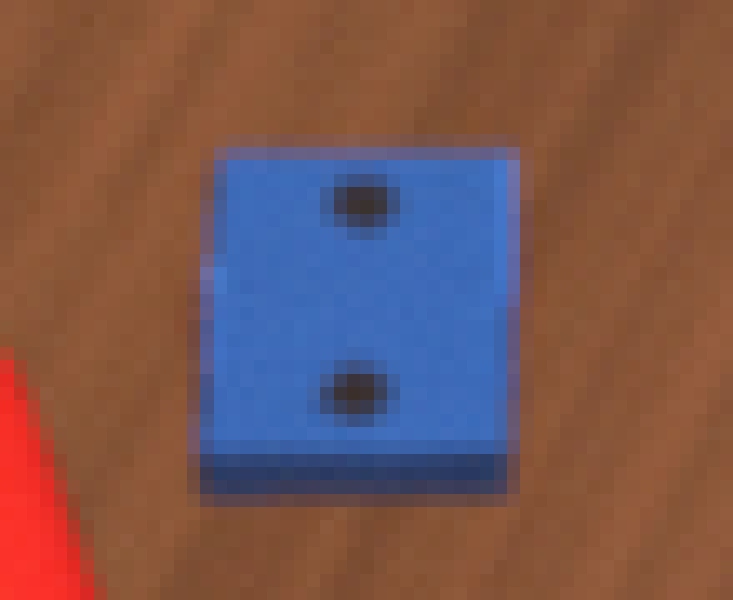

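Measured: the plate centre is at (490.5, 288) with its short axis at 22.1°. The triangulated top height is 14.7 mm against 12 nominal, which is within the calibration error. The jig origin is at (587.5, −122.3) with yaw 5.1°. The deck end and the lip agree to about 1 mm, and the side view to about 2–4 mm. Moving above the plate, with the fingers pre-closed to clear the screwdriver.

Emit:
play_rows(commands="0.78 325 812 0 94.6;0.78 325 812 0 94.6;0.78 325 812 0 94.6;0.78 325 812 0 94.6;0.78 325 812 0 94.6;0.78 325 812 0 94.6;0.78 325 812 0 94.6;0.78 325 812 0 94.6;0.78 325 812 0 94.6;0.78 325 812 0 94.6", force=40)

```text
time: 0.93
ee_pos: [0.3204, -0.1357, 0.2041]
tcp_rot: [180.0, 0.0, 89.5]
wrist_force: [1.6, -0.7, 0.7]
opening: 0.0664
```

Emit:
play_rows(commands="0.78 170 423.7 0 22.6;0.78 170 423.7 0 22.6;0.78 170 423.7 0 22.6;0.78 170 423.7 0 22.6;0.78 170 423.7 0 22.6;0.78 170 423.7 0 22.6;0.78 170 423.7 0 22.6;0.78 170 423.7 0 22.6;0.78 170 423.7 0 22.6;0.78 170 423.7 0 22.6")

```text
time: 1.77
ee_pos: [0.4757, 0.2513, 0.2038]
tcp_rot: [-180.0, 0.0, 111.8]
wrist_force: [1.2, -0.5, 0.8]
opening: 0.0669
```

Emit:
play_rows(commands="0.78 0 0 -10 0;0.78 0 0 -10 0")

```text
time: 1.93
ee_pos: [0.4751, 0.2505, 0.1909]
tcp_rot: [-179.7, 0.0, 111.9]
wrist_force: [-1.3, -0.6, -0.0]
opening: 0.0664
```

```bash
python3 -c "
from h import *
print(get_obs())"
```

```text
{'time': 1.9333, 'q': array([ 2.78019236e+01,  3.24256072e+00,  6.76443807e+00,  9.38080290e+01,
       -7.06657600e-04,  9.59006249e+01]), 'qd': array([-2.35684886, -3.49236179, -0.56845075,  2.39812855, -0.16539148,
       -0.85995285]), 'joint_efforts': array([  1.7841861 , -50.49685121,  49.34569359,  -0.83538389,
         0.13574999,   0.23109122]), 'ee_pos': array([0.4750889 , 0.250502  , 0.19093465]), 'tcp_rot': array([-1.79715437e+02,  3.01201392e-02,  1.11901375e+02]), 'wrist_force': array([-1.25212026, -0.64111522, -0.00633855]), 'torque': array([ 0.03227529,  0.02623883, -0.0182405 ]), 'opening': 0.06635327433023025}
```

Emit:
play_rows(commands="0.78 15.4 37.5 0 0.2;0.78 15.4 37.5 -40 0.2;0.78 15.4 37.5 -80 0.2;0.78 15.4 37.5 -120 0.2;0.78 15.4 37.5 -140 0.2;0.78 15.4 37.5 -140 0.2;0.78 15.4 37.5 -140 0.2;0.78 15.4 37.5 -140 0.2")

```text
time: 2.6
ee_pos: [0.4918, 0.2864, 0.0567]
tcp_rot: [179.8, -0.0, 111.9]
wrist_force: [0.8, -0.3, 0.7]
opening: 0.0669
```

Run:
```python
from h import *
print(get_obs()['ee_pos'],get_obs()['tcp_rot'])
t=camera("top");s=camera("side")
a=np.zeros((600,800,3),np.uint8)
a[:,:400]=cv2.resize(t[235:335,180:247],(400,600),interpolation=3)
a[:,400:]=cv2.resize(s[260:380,265:345],(400,600),interpolation=3)
save("pics/g1.png",a)
```

```text
[0.49183184 0.28640689 0.05670891] [ 1.79840610e+02 -2.04281548e-02  1.11897830e+02]
```

View pics/g1.png

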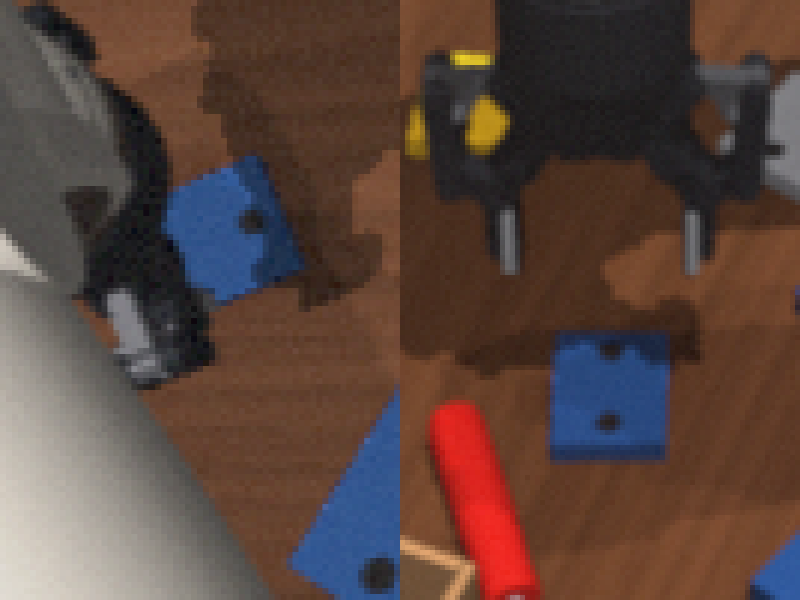

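The fingers straddle the plate squarely, with the handle clear on the left. Descending.

Emit:
play_rows(commands="0.78 0 1 -20 0;0.78 0 1 -40 0;0.78 0 1 -50 0;0.78 0 1 -55 0;0.78 0 1 -55 0;0.78 0 1 -55 0")

```text
time: 3.2
ee_pos: [0.4914, 0.2878, 0.0003]
tcp_rot: [179.9, -0.0, 111.9]
wrist_force: [-0.4, -0.3, 0.1]
opening: 0.067
```

Run:
```python
from h import *
o=get_obs();print(o['ee_pos'],o['wrist_force'])
s=camera("side");save("pics/g2.png",cv2.resize(s[270:380,255:355],(545,600),interpolation=3))
```

```text
[4.91415592e-01 2.87770883e-01 2.91278645e-04] [-0.42982886 -0.34468847  0.11612535]
```

View pics/g2.png

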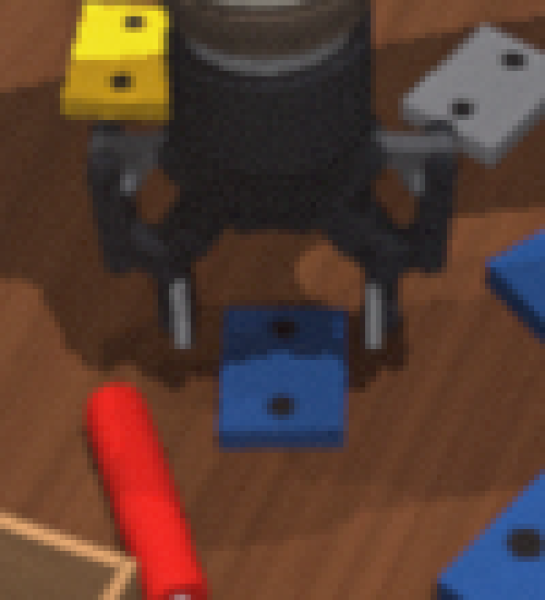

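Run:
```python
from h import *
o=get_obs()
R=Ro.from_euler('xyz',o['tcp_rot'],degrees=True).as_matrix()
for up in (0,4,8,12):
  for sgn in(-1,1):
    P=o['ee_pos']+R@np.array([0,sgn*.0335,-up/1000]); q=proj("side",P)[0]; print(up,sgn,P.round(3),(q-[255,270])*5.45)
print((proj("side",[.4905,.288,.012])-[255,270])*5.45)
# measured tip pixels mid of pad ends
for px in((182,345),(374,346)): print(plane("side",np.array(px)/5.45+[255,270],.008))
```

```text
0 -1 [0.461 0.275 0.   ] [364.11463983 387.30520446]
0 1 [0.523 0.3   0.001] [197.63359645 386.91536188]
4 -1 [0.461 0.275 0.004] [364.0676523  380.74417764]
4 1 [0.523 0.3   0.005] [197.18821739 380.35467769]
8 -1 [0.461 0.275 0.008] [364.02043929 374.15166739]
8 1 [0.523 0.3   0.009] [196.74070158 373.76251783]
12 -1 [0.461 0.275 0.012] [363.97299919 367.52744653]
12 1 [0.523 0.3   0.013] [196.2910336  367.13865525]
[[282.588869   369.23540563]]
[[0.53492048 0.28859983 0.008     ]]
[[0.46256298 0.25989889 0.008     ]]
```

Run:
```python
from h import *
s=camera("side");t=camera("top")
a=np.zeros((600,800,3),np.uint8)
b=s[315:350,270:335].astype(float); b=np.clip(b*1.6,0,255).astype(np.uint8)
a[:431,:]=cv2.resize(b,(800,431),interpolation=cv2.INTER_NEAREST)
save("pics/g3.png",a[:431])
b=np.clip(t[225:325,170:270].astype(float)*1.5,0,255).astype(np.uint8)
save("pics/g4.png",cv2.resize(b,(600,600),interpolation=3))
```

```text
(no output)
```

View pics/g3.png

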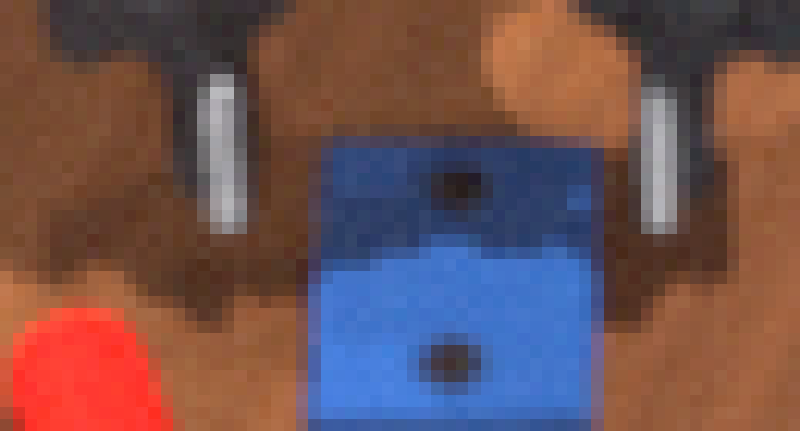

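View pics/g4.png

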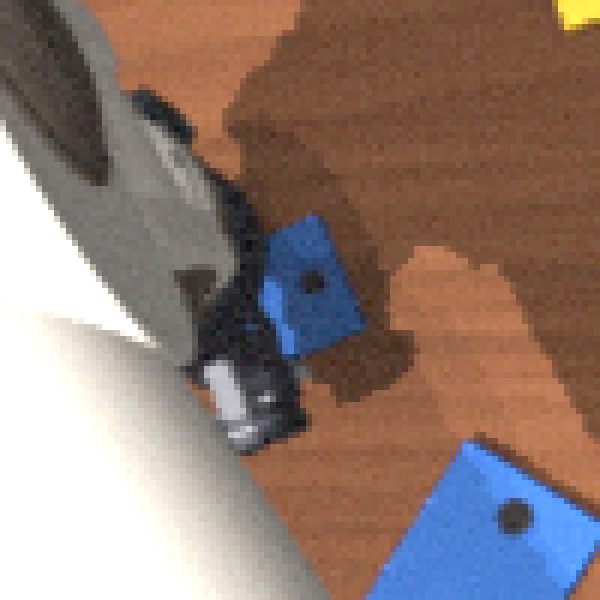

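Run:
```python
from h import *
o=get_obs();print(o['ee_pos'],o['opening'])
R=Ro.from_euler('xyz',o['tcp_rot'],degrees=True).as_matrix()
print(R.round(2))
for sx in(-1,0,1):
 for up in (0,8,16,24):
    print(sx,up,[proj("side",o['ee_pos']+R@np.array([sx*.011,s*.0335,-up/1000]))[0].round(1) for s in(1,-1)])
```

```text
[4.91616794e-01 2.87908392e-01 4.18581150e-04] 0.0666696038285964
[[-0.37  0.93  0.  ]
 [ 0.93  0.37  0.  ]
 [ 0.    0.   -1.  ]]
-1 0 [array([291.6, 337.2]), array([321.9, 337.2])]
-1 8 [array([291.4, 334.7]), array([321.8, 334.8])]
-1 16 [array([291.2, 332.3]), array([321.8, 332.4])]
-1 24 [array([291.1, 329.9]), array([321.8, 329.9])]
0 0 [array([291.3, 341. ]), array([321.8, 341.1])]
0 8 [array([291.1, 338.6]), array([321.8, 338.7])]
0 16 [array([290.9, 336.2]), array([321.8, 336.3])]
0 24 [array([290.8, 333.7]), array([321.8, 333.8])]
1 0 [array([291., 345.]), array([321.8, 345.1])]
1 8 [array([290.8, 342.6]), array([321.8, 342.6])]
1 16 [array([290.6, 340.1]), array([321.7, 340.2])]
1 24 [array([290.5, 337.7]), array([321.7, 337.7])]
```

Emit:
play_rows(commands="0.64 0 0 0 0;0.64 0 0 0 0;0.64 0 0 0 0")

```text
time: 3.6
ee_pos: [0.4911, 0.2877, -0.0005]
tcp_rot: [180.0, -0.0, 111.9]
wrist_force: [1.0, 0.1, 0.3]
opening: 0.0548
```

Run:
```python
from h import *
o=get_obs();print(o['ee_pos'],o['wrist_force'],o['opening'])
s=camera("side");t=camera("top")
b=s[315:350,270:335].astype(float); b=np.clip(b*1.6,0,255).astype(np.uint8)
save("pics/g5.png",cv2.resize(b,(800,431),interpolation=cv2.INTER_NEAREST))
```

```text
[ 4.91099830e-01  2.87656863e-01 -4.88485102e-04] [0.98933664 0.06673317 0.34459322] 0.05479713444326815
```

View pics/g5.png

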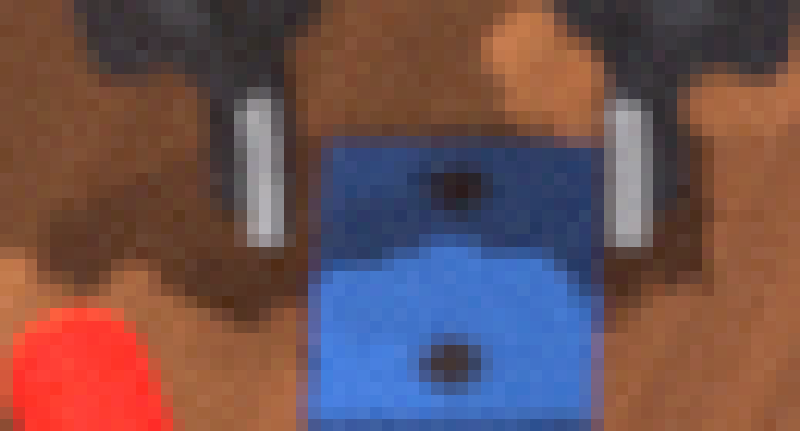

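Emit:
play_rows(commands="0.56 0 0 0 0;0.5 0 0 0 0;0.5 0 0 0 0;0.5 0 0 0 0", force=40)

```text
time: 4.03
ee_pos: [0.4909, 0.2876, -0.0009]
tcp_rot: [-180.0, -0.0, 111.9]
wrist_force: [-0.6, -0.4, 0.0]
opening: 0.0427
```

Run:
```python
from h import *
o=get_obs();print(o['ee_pos'],o['wrist_force'],o['opening'])
s=camera("side");t=camera("top")
b=s[305:350,270:335].astype(float); b=np.clip(b*1.6,0,255).astype(np.uint8)
save("pics/g6.png",cv2.resize(b,(800,554),interpolation=cv2.INTER_NEAREST))
```

```text
[ 0.4909182   0.28756582 -0.00085308] [-0.60746112 -0.38727726  0.00367581] 0.042709636711668275
```

View pics/g6.png

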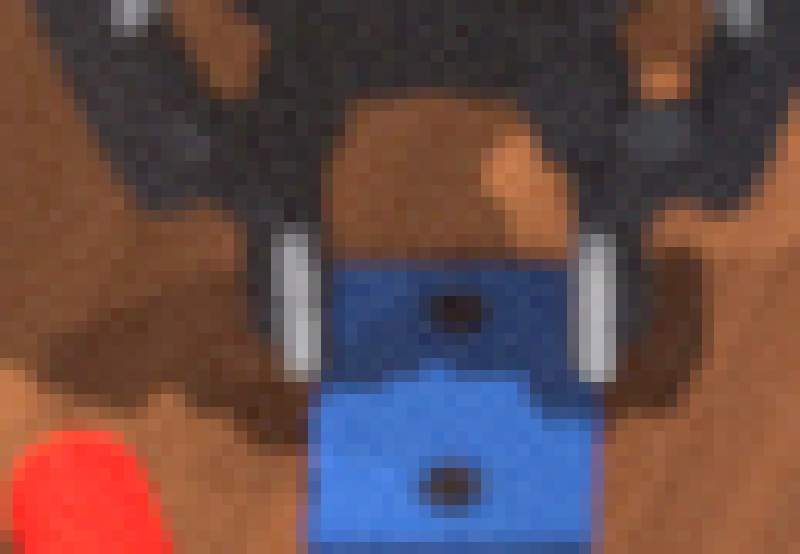

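The fingers closed to 43 mm without touching, so they passed over the plate, and the tips are higher than the TCP reading suggests. I'll raise, shut them and touch the bench at a clear spot to calibrate the tip height.

Emit:
play_rows(commands="0.5 0 0 40 0;0 70 -83 60 0;0 70 -83 60 0;0 70 -83 60 0;0 70 -83 60 0;0 70 -83 60 0;0 70 -83 60 0;0 70 -83 60 0;0 70 -83 60 0")

```text
time: 4.88
ee_pos: [0.5602, 0.2054, 0.0589]
tcp_rot: [-180.0, -0.0, 112.0]
wrist_force: [-0.5, -0.1, -0.8]
opening: 0.0007
```

Run:
```python
from h import *
o=get_obs();print(o['ee_pos'],o['wrist_force'],o['opening'])
s=camera("side");t=camera("top")
q=proj("side",o['ee_pos'])[0];print(q)
x,y=q.astype(int);b=s[y-40:y+35,x-40:x+40];b=cv2.resize(b,(640,600),interpolation=3)
cv2.circle(b,tuple(((q-[x-40,y-40]+.5)*8).astype(int)),3,(255,0,255),-1)
save("pics/t1.png",b)
```

```text
[0.56021867 0.20535816 0.05889419] [-0.47836346 -0.12525833 -0.77679151] 0.0006648839674141996
[293.04943611 289.34689502]
```

View pics/t1.png

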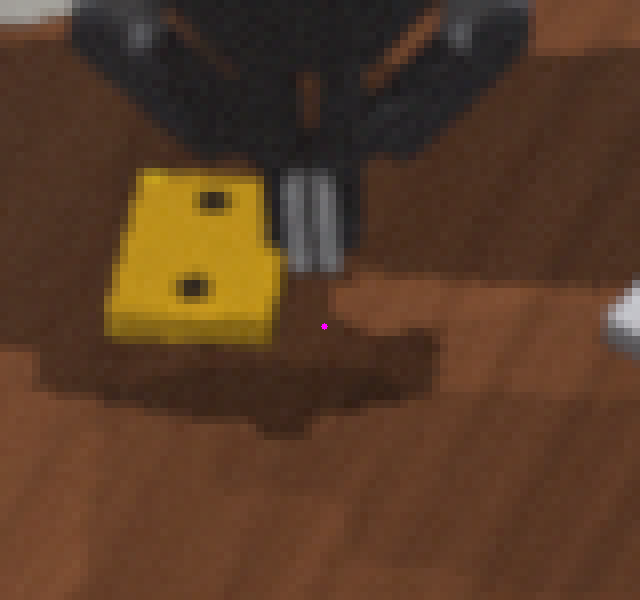

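Emit:
play_rows(commands="0 0 0 -30 0;0 0 0 -45 0;0 0 0 -54 0;0 0 0 -57 0;0 0 0 -58 0;0 0 0 -59 0;0 0 0 -60 0;0 0 0 -60 0")

```text
time: 5.65
ee_pos: [0.5614, 0.2047, -0.0]
tcp_rot: [179.9, 0.0, 111.9]
wrist_force: [-0.5, 1.1, -0.5]
opening: -0.0
```

Run:
```python
from h import *
o=get_obs();print(o['ee_pos'],o['wrist_force'],o['opening'])
s=camera("side");t=camera("top")
for n,im in(("side",s),("top",t)):
    q=proj(n,o['ee_pos'])[0];print(q)
    x,y=q.astype(int);b=im[y-40:y+35,x-40:x+40];b=cv2.resize(b,(640,600),interpolation=3)
    cv2.circle(b,tuple(((q-[x-40,y-40]+.5)*8).astype(int)),3,(255,0,255),-1)
    save(f"pics/t2{n}.png",b)
```

```text
[ 5.61404063e-01  2.04747977e-01 -4.91863136e-05] [-0.50463585  1.11267756 -0.52603635] -3.967856826955438e-05
[293.80285244 307.13991248]
[249.32916613 245.35016858]
```

View pics/t2side.png

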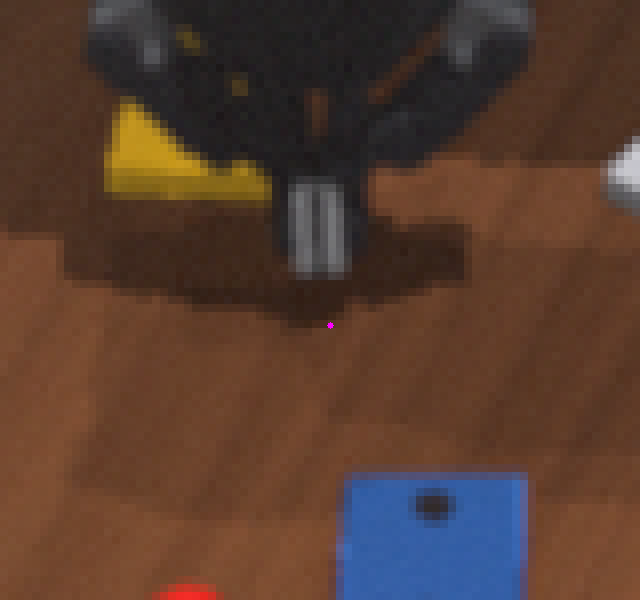

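View pics/t2top.png

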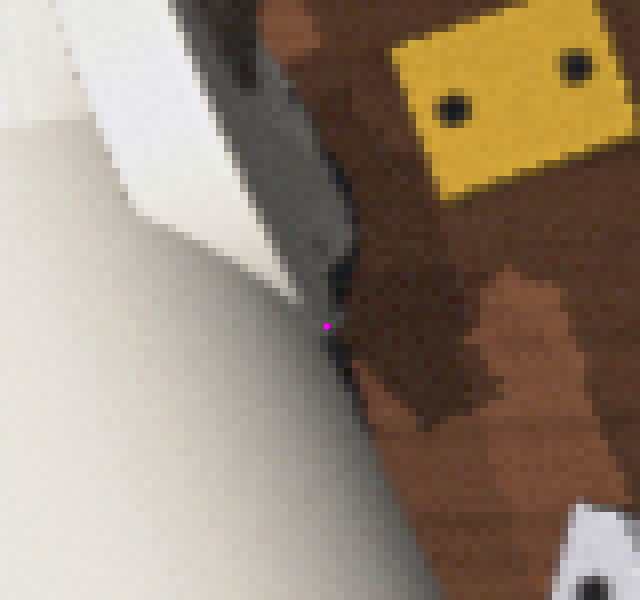

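Emit:
play_rows(commands="0 0 0 -2 0;0 0 0 -4 0;0 0 0 -4 0")

```text
time: 6.0
ee_pos: [0.5607, 0.2045, -0.0053]
tcp_rot: [-180.0, -0.0, 111.9]
wrist_force: [-0.1, -0.0, -0.4]
opening: -0.0001
```

Emit:
play_rows(commands="0 0 0 -2 0;0 0 0 -4 0;0 0 0 -4 0")

```text
time: 6.25
ee_pos: [0.5607, 0.2045, -0.0094]
tcp_rot: [-180.0, -0.0, 111.9]
wrist_force: [-0.6, 0.4, -0.7]
opening: -0.0
```

Emit:
play_rows(commands="0 0 0 -1.5 0;0 0 0 -3 0;0 0 0 -3 0")

```text
time: 6.5
ee_pos: [0.5608, 0.2045, -0.0122]
tcp_rot: [-180.0, 0.0, 111.9]
wrist_force: [-0.4, 0.7, 0.7]
opening: 0.0003
```

Run:
```python
from h import *
o=get_obs();print(o['ee_pos'],o['wrist_force'],o['opening'])
s=camera("side")
q=proj("side",o['ee_pos'])[0];print(q)
x,y=293,305;b=s[y-40:y+35,x-40:x+40];b=cv2.resize(np.clip(b*1.7,0,255).astype(np.uint8),(640,600),interpolation=3)
save(f"pics/t3side.png",b)
```

```text
[ 0.56079155  0.20451768 -0.01218468] [-0.41318234  0.67222635  0.67591587] 0.00029899865219142687
[294.29661029 310.72558642]
```

View pics/t3side.png

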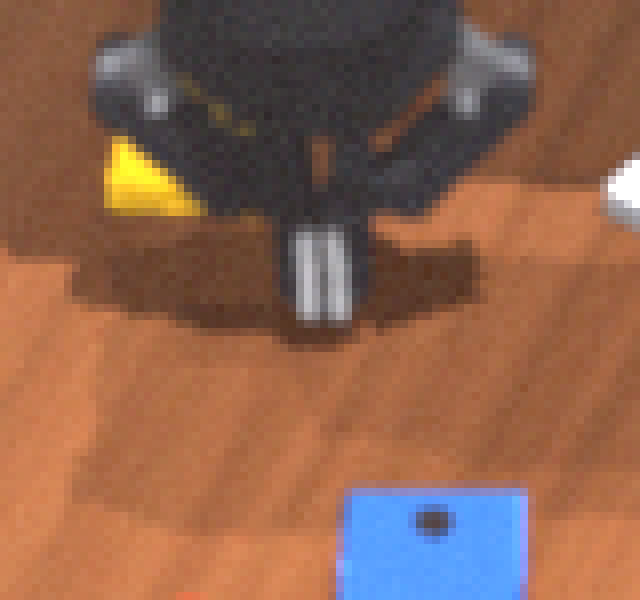

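Emit:
play_rows(commands="0 0 0 -1 0;0 0 0 -2 0;0 0 0 -2 0")

```text
time: 6.8
ee_pos: [0.5609, 0.2045, -0.014]
tcp_rot: [-180.0, -0.0, 111.9]
wrist_force: [-0.2, 0.1, 0.0]
opening: 0.0001
```

Emit:
play_rows(commands="0 0 0 -1 0;0 0 0 -1 0")

```text
time: 6.97
ee_pos: [0.5609, 0.2045, -0.015]
tcp_rot: [-180.0, 0.0, 111.9]
wrist_force: [-0.2, -0.5, -0.6]
opening: 0.0001
```

Emit:
play_rows(commands="0 0 0 -1 0;0 0 0 -1 0")

```text
time: 7.13
ee_pos: [0.5609, 0.2045, -0.016]
tcp_rot: [-180.0, 0.0, 111.9]
wrist_force: [-0.5, -0.3, 0.1]
opening: -0.0001
```

Emit:
play_rows(commands="0 0 0 -1 0;0 0 0 -1 0")

```text
time: 7.3
ee_pos: [0.5609, 0.2045, -0.017]
tcp_rot: [-180.0, -0.0, 111.9]
wrist_force: [-0.1, -0.9, -0.4]
opening: -0.0003
```

Emit:
play_rows(commands="0 0 0 -1 0;0 0 0 -1 0")

```text
time: 7.47
ee_pos: [0.5609, 0.2045, -0.018]
tcp_rot: [-180.0, -0.0, 111.9]
wrist_force: [0.1, 0.2, -0.7]
opening: -0.0001
```

Emit:
play_rows(commands="0 0 0 -0.7 0;0 0 0 -0.7 0")

```text
time: 7.63
ee_pos: [0.5609, 0.2045, -0.0186]
tcp_rot: [-180.0, 0.0, 111.9]
wrist_force: [0.8, 0.2, 0.2]
opening: 0.0002
```

Emit:
play_rows(commands="0 0 0 -0.7 0;0 0 0 -0.7 0")

```text
time: 7.8
ee_pos: [0.5609, 0.2045, -0.0193]
tcp_rot: [-180.0, 0.0, 111.9]
wrist_force: [0.7, -0.5, 0.3]
opening: 0.0003
```

Emit:
play_rows(commands="0 0 0 -0.7 0;0 0 0 -0.7 0")

```text
time: 7.97
ee_pos: [0.5609, 0.2046, -0.02]
tcp_rot: [-180.0, 0.0, 111.9]
wrist_force: [-0.0, 0.3, -0.4]
opening: 0.0002
```

Emit:
play_rows(commands="0 0 0 -0.7 0;0 0 0 -0.7 0")

```text
time: 8.13
ee_pos: [0.5609, 0.2045, -0.0208]
tcp_rot: [-180.0, -0.0, 111.9]
wrist_force: [-0.7, 0.1, 0.4]
opening: -0.0004
```

Run:
```python
from h import *
o=get_obs();print(o['ee_pos'],o['wrist_force'],o['q'])
s=camera("side")
x,y=293,305;b=s[y-20:y+15,x-20:x+20];b=cv2.resize(np.clip(b*1.7,0,255).astype(np.uint8),(640,560),interpolation=3)
save(f"pics/t4side.png",b)
```

```text
[ 0.56089391  0.20454672 -0.02075113] [-0.68728271  0.08957186  0.40592428] [ 2.00355653e+01  1.30016162e+01 -5.87406085e+00  7.11325700e+01
  6.30526874e-04  8.80945732e+01]
```

View pics/t4side.png

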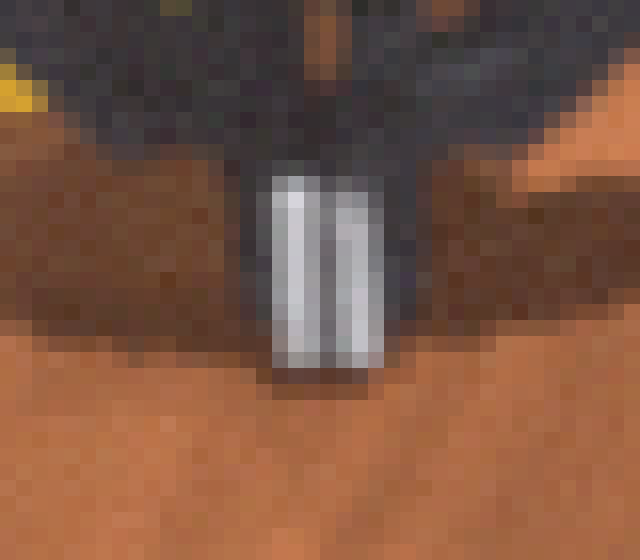

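Emit:
play_rows(commands="0 0 0 -0.7 0;0 0 0 -0.7 0")

```text
time: 8.35
ee_pos: [0.5609, 0.2045, -0.0214]
tcp_rot: [-180.0, -0.0, 111.9]
wrist_force: [-0.7, 0.6, -0.1]
opening: 0.0001
```

Emit:
play_rows(commands="0 0 0 -0.7 0;0 0 0 -0.7 0")

```text
time: 8.52
ee_pos: [0.5609, 0.2045, -0.0222]
tcp_rot: [-180.0, 0.0, 111.9]
wrist_force: [-0.4, 0.3, 0.2]
opening: 0.0004
```

Emit:
play_rows(commands="0 0 0 -0.7 0;0 0 0 -0.7 0")

```text
time: 8.68
ee_pos: [0.5609, 0.2045, -0.0229]
tcp_rot: [-180.0, 0.0, 111.9]
wrist_force: [-0.8, -0.2, -0.3]
opening: 0.0001
```

Emit:
play_rows(commands="0 0 0 -0.7 0;0 0 0 -0.7 0")

```text
time: 8.85
ee_pos: [0.5609, 0.2045, -0.0235]
tcp_rot: [-180.0, -0.0, 111.9]
wrist_force: [0.4, 0.3, -0.3]
opening: -0.0001
```

Emit:
play_rows(commands="0 0 0 -0.7 0;0 0 0 -0.7 0")

```text
time: 9.02
ee_pos: [0.5609, 0.2046, -0.0242]
tcp_rot: [-180.0, -0.0, 111.9]
wrist_force: [1.0, -0.6, -0.1]
opening: -0.0002
```

Emit:
play_rows(commands="0 0 0 -0.7 0;0 0 0 -0.7 0")

```text
time: 9.18
ee_pos: [0.5609, 0.2045, -0.025]
tcp_rot: [-180.0, -0.0, 111.9]
wrist_force: [-0.9, 0.4, 0.5]
opening: -0.0002
```

Run:
```python
from h import *
o=get_obs();print(o['ee_pos'],o['wrist_force'],o['q'])
s=camera("side")
x,y=293,305;b=s[y-20:y+15,x-20:x+20];b=cv2.resize(np.clip(b*1.7,0,255).astype(np.uint8),(640,560),interpolation=3)
save(f"pics/t5side.png",b)
```

```text
[ 0.56087891  0.20453102 -0.02496055] [-0.92352004  0.39460766  0.50316048] [ 2.00346355e+01  1.31519123e+01 -6.17570803e+00  7.06834892e+01
  6.45660055e-04  8.80942617e+01]
```

View pics/t5side.png

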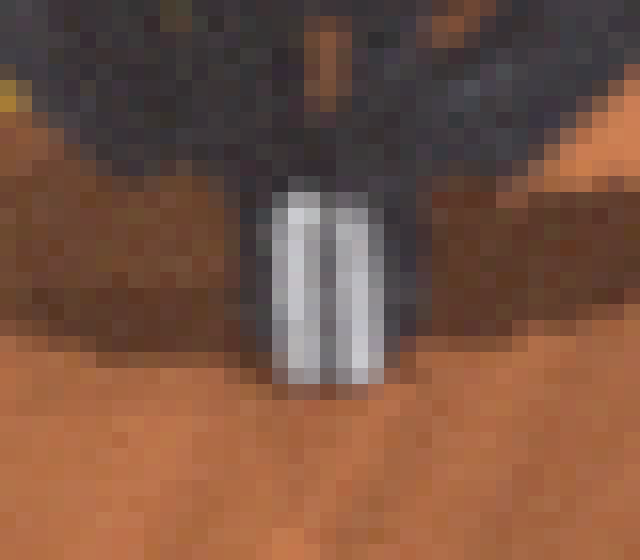

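Emit:
play_rows(commands="0 0 0 -0.7 0;0 0 0 -0.7 0")

```text
time: 9.4
ee_pos: [0.5609, 0.2045, -0.0256]
tcp_rot: [-180.0, -0.0, 111.9]
wrist_force: [-1.1, 0.2, 0.9]
opening: -0.0002
```

Emit:
play_rows(commands="0 0 0 -0.7 0;0 0 0 -0.7 0")

```text
time: 9.57
ee_pos: [0.5609, 0.2045, -0.0263]
tcp_rot: [-180.0, 0.0, 111.9]
wrist_force: [-0.4, 0.4, 0.9]
opening: -0.0001
```

Emit:
play_rows(commands="0 0 0 -0.7 0;0 0 0 -0.7 0")

```text
time: 9.73
ee_pos: [0.561, 0.2046, -0.0269]
tcp_rot: [180.0, 0.0, 111.9]
wrist_force: [-0.1, 0.3, 0.0]
opening: 0.0002
```

Emit:
play_rows(commands="0 0 0 -0.7 0;0 0 0 -0.7 0")

```text
time: 9.9
ee_pos: [0.561, 0.2046, -0.027]
tcp_rot: [180.0, 0.0, 111.9]
wrist_force: [-1.9, -0.9, 5.6]
opening: 0.0002
```

Emit:
play_rows(commands="0 0 0 -0.7 0;0 0 0 -0.7 0")

```text
time: 10.07
ee_pos: [0.561, 0.2046, -0.0271]
tcp_rot: [180.0, 0.0, 111.9]
wrist_force: [-4.9, -1.7, 10.3]
opening: -0.0004
```

Emit:
play_rows(commands="0 0 0 -0.7 0;0 0 0 -0.7 0")

```text
time: 10.23
ee_pos: [0.5611, 0.2046, -0.0271]
tcp_rot: [179.9, 0.0, 111.9]
wrist_force: [-6.7, -2.3, 13.8]
opening: -0.0003
```

Run:
```python
from h import *
o=get_obs();print(o['ee_pos'],o['wrist_force'],o['q'])
s=camera("side")
x,y=293,305;b=s[y-20:y+15,x-20:x+20];b=cv2.resize(np.clip(b*1.7,0,255).astype(np.uint8),(640,560),interpolation=3)
save(f"pics/t6side.png",b)
print(plane("side",(293.4,309.1),0))
```

```text
[ 0.5611205   0.2045872  -0.02707176] [-6.71746734 -2.28273836 13.80255836] [ 2.00326151e+01  1.31845178e+01 -6.37824118e+00  7.03752200e+01
 -9.93610126e-04  8.80924778e+01]
[[ 5.59552809e-01  2.10928243e-01 -1.11022302e-16]]
```

View pics/t6side.png

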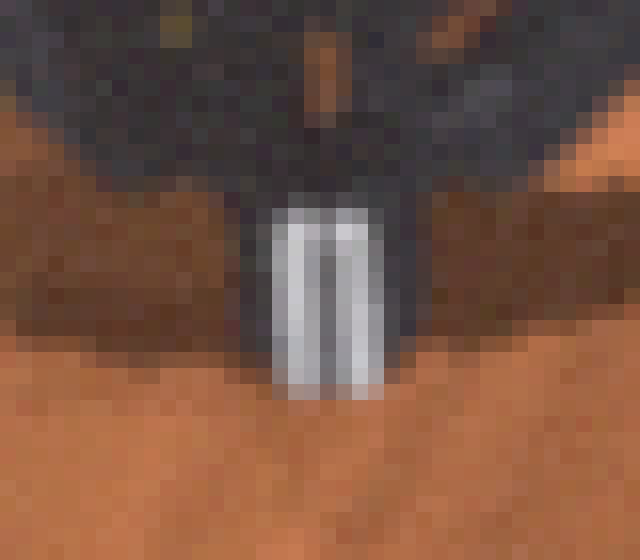

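Run:
```python
from h import *
print(plane("side",(292,282.8),.086),plane("side",(293.4,309.8),0))
# open-finger pics: reported (.4911,.2877,-.0005) opening 55: inner pad ends px (285,247),(605,247) @12.3 +(270,315)
for z in(.028,.032,.036): print(z,plane("side",np.array([[282,247],[607,247]])/12.3+[270,315],z))
```

```text
[[0.55821182 0.21234197 0.086     ]] [[ 5.58589942e-01  2.12980115e-01 -1.11022302e-16]]
0.028 [[0.51527142 0.30480968 0.028     ]
 [0.46270462 0.28354417 0.028     ]]
0.032 [[0.51363341 0.30787815 0.032     ]
 [0.46133559 0.28672146 0.032     ]]
0.036 [[0.51199539 0.31094661 0.036     ]
 [0.45996657 0.28989874 0.036     ]]
```

The shut tips touch the bench at a reported z of −27 mm, so the z reading is 27 mm low. Stiffness is about 7 N/mm, and the xy reading agrees with the pictures to about 3 mm. Going back to the blue plate with this correction.

Emit:
play_rows(commands="0 0 0 40 0;0.78 -40 45 75 0.1;0.78 -71.3 83.5 75 0.1;0.78 -71.3 83.5 75 0.1;0.78 -71.3 83.5 75 0.1;0.78 -71.3 83.5 75 0.1;0.78 -71.3 83.5 50 0.1;0.78 -71.3 83.5 25 0.1;0.78 -71.3 83.5 15 0.1;0.78 -71.3 83.5 15 0.1")

```text
time: 11.12
ee_pos: [0.4883, 0.2863, -0.0172]
tcp_rot: [-179.7, 0.1, 112.0]
wrist_force: [-0.5, -0.2, 0.3]
opening: 0.0666
```

Run:
```python
from h import *
o=get_obs();print(o['ee_pos'],o['tcp_rot'],o['wrist_force'],o['opening'])
s=camera("side")
b=s[305:350,270:335].astype(float); b=np.clip(b*1.6,0,255).astype(np.uint8)
save("pics/g7.png",cv2.resize(b,(800,554),interpolation=cv2.INTER_NEAREST))
```

```text
[ 0.48826876  0.28627602 -0.01716483] [-1.79699577e+02  5.24216638e-02  1.11985051e+02] [-0.51937947 -0.1978133   0.30436142] 0.0666202629658494
```

View pics/g7.png

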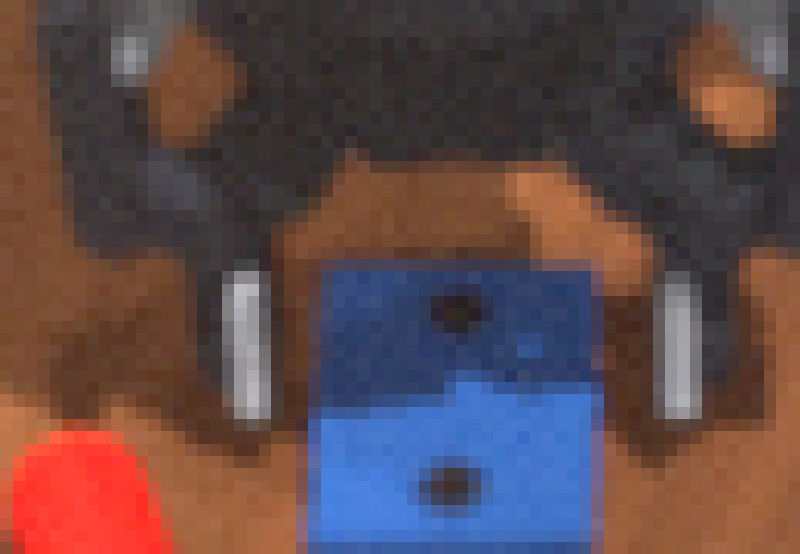

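Emit:
play_rows(commands="0.78 0 0 -6 0;0.78 0 0 -10 0;0.78 0 0 -10 0;0.78 0 0 -10 0")

```text
time: 11.5
ee_pos: [0.4899, 0.2881, -0.0236]
tcp_rot: [180.0, -0.0, 112.0]
wrist_force: [-0.7, 0.3, 0.5]
opening: 0.0665
```

Emit:
play_rows(commands="0.78 0 0 -4 0;0.7 0 0 -4 0;0.6 0 0 -4 0;0.5 0 0 -4 0;0.45 0 0 -4 0;0.45 0 0 -4 0;0.45 0 0 -4 0;0.45 0 0 -4 0", force=60)

```text
time: 12.17
ee_pos: [0.4899, 0.2882, -0.0274]
tcp_rot: [180.0, -0.0, 112.0]
wrist_force: [-0.8, 0.1, 4.8]
opening: 0.048
```

Emit:
play_rows(commands="0.4 0 0 0 0;0.4 0 0 0 0;0.4 0 0 5 0;0.4 0 0 15 0;0.4 0 0 30 0;0.4 0 0 50 0;0.4 0 0 50 0")

```text
time: 12.75
ee_pos: [0.4912, 0.289, 0.026]
tcp_rot: [179.7, -0.0, 112.0]
wrist_force: [1.0, 1.0, -1.2]
opening: 0.0481
```

Run:
```python
from h import *
o=get_obs();print(o['ee_pos'],o['tcp_rot'],o['wrist_force'],o['opening'])
s=camera("side")
b=s[285:350,260:345].astype(float); b=np.clip(b*1.6,0,255).astype(np.uint8)
save("pics/g8.png",cv2.resize(b,(785,600),interpolation=cv2.INTER_NEAREST))
```

```text
[0.49122984 0.28898893 0.02598483] [ 1.79728814e+02 -3.99674237e-02  1.12043120e+02] [ 1.04095364  0.99977171 -1.24236496] 0.048121673930616365
```

View pics/g8.png

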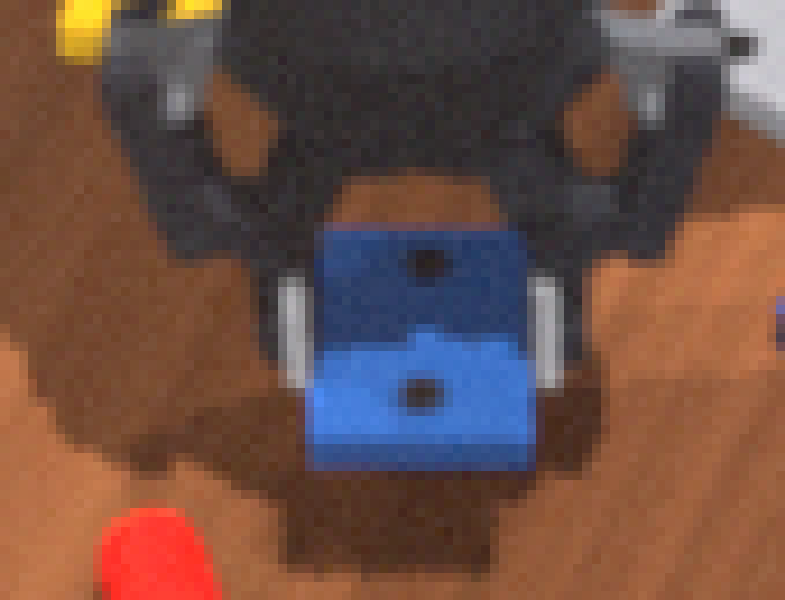

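Grasped and lifted level. Carrying it to the deck, aiming for jig x −80 with yaw turned −16.9°.

Emit:
play_rows(commands="0.4 2 -30 20 -2;0.4 18 -417.6 30 -16.9;0.4 18 -417.6 30 -16.9;0.4 18 -417.6 30 -16.9;0.4 18 -417.6 30 -16.9;0.4 18 -417.6 30 -16.9;0.4 18 -417.6 30 -16.9;0.4 18 -417.6 30 -16.9;0.4 18 -417.6 30 -16.9;0.4 18 -417.6 30 -16.9")

```text
time: 13.63
ee_pos: [0.5062, -0.1185, 0.0506]
tcp_rot: [-179.9, -0.0, 95.1]
wrist_force: [0.7, 0.5, -3.3]
opening: 0.0484
```

Emit:
play_rows(commands="0.4 0 0 0 0;0.4 0 0 0 0;0.4 0 0 0 0;0.4 0 0 0 0")

```text
time: 13.97
ee_pos: [0.5068, -0.1155, 0.0509]
tcp_rot: [-179.9, -0.0, 95.2]
wrist_force: [0.1, 0.1, -3.1]
opening: 0.0484
```

Emit:
play_rows(commands="0.4 1 -13.9 -10 0;0.4 1 -13.9 -30 0;0.4 1 -13.9 -43 0;0.4 1 -13.9 -43 0;0.4 1 -13.9 -43 0")

```text
time: 14.38
ee_pos: [0.5077, -0.1291, 0.0081]
tcp_rot: [-179.9, -0.0, 95.3]
wrist_force: [-0.3, 0.4, -2.6]
opening: 0.0479
```

Run:
```python
from h import *
o=get_obs();print(o['ee_pos'],o['tcp_rot'],o['wrist_force'],o['opening'])
s=camera("side");t=camera("top");save("pics/s9f.png",s);save("pics/t9f.png",t)
a=np.zeros((600,800,3),np.uint8)
a[:,:400]=cv2.resize(t[190:310,345:425],(400,600),interpolation=3)
a[:300,400:]=cv2.resize(s[175:265,280:400],(400,300),interpolation=3)
save("pics/g9.png",a)
```

```text
[ 0.50765087 -0.1290619   0.00814883] [-1.79913967e+02 -3.58513814e-02  9.52531252e+01] [-0.32589663  0.39495793 -2.59775065] 0.047944300238779186
```

View pics/g9.png

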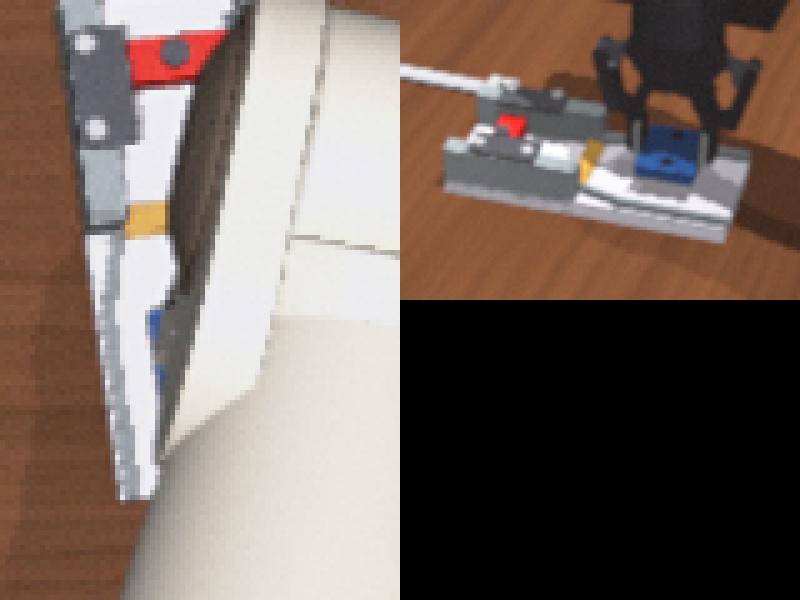

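```bash
cat >> h.py <<'E'
JO=np.array([587.5,-122.3]);JA=np.radians(5.1)
def tojig(P):
    d=np.atleast_2d(P)[:,:2]*1000-JO; c,s=np.cos(JA),np.sin(JA)
    return np.c_[d[:,0]*c+d[:,1]*s,-d[:,0]*s+d[:,1]*c]
E
python3 - <<'E'
from h import *
t=load("pics/t9f.png");s=load("pics/s9f.png")
print("tcp",tojig(get_obs()['ee_pos']))
for n,im,box in(("top",t,(360,240,400,280)),("side",s,(340,205,375,235))):
    x0,y0,x1,y1=box
    for c in blobs(im,(100,110,40),(125,255,255),3):
        if x0<c[0,0,0]<x1 and y0<c[0,0,1]<y1:
            ps=c[:,0].astype(float); J=tojig(plane(n,ps,.047))
            print(n,J.min(0),J.max(0),cv2.boundingRect(c))
save("pics/s9z.png",cv2.resize(np.clip(s[195:245,335:390]*1.3,0,255).astype(np.uint8),(660,600),interpolation=cv2.INTER_NEAREST))
E
```

```text
tcp [[-79.12688207  -0.34292021]]
side [-103.71554615  -31.87293515] [-54.05252379  40.24397719] (351, 213, 18, 17)
```

View pics/s9z.png

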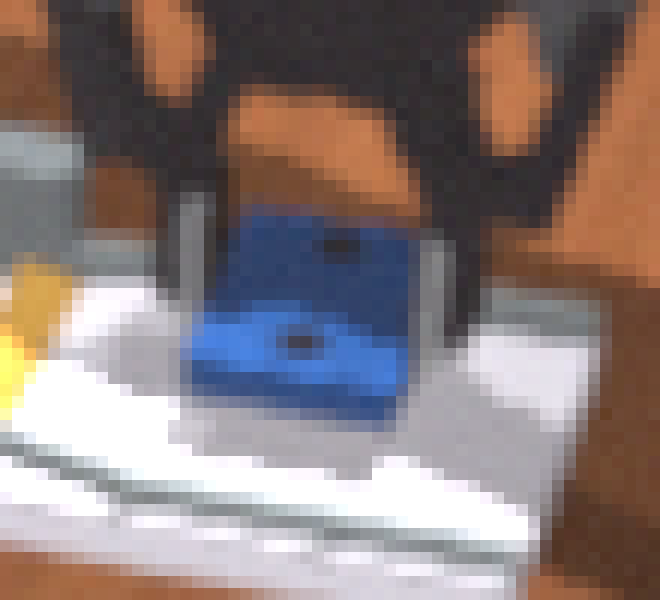

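Run:
```python
from h import *
print(tojig(plane("top",[(374.6,253),(376.2,264.5)],.047)))
```

```text
[[-58.02365426  31.07317035]
 [-85.20771244  31.00630422]]
```

Emit:
play_rows(commands="0.4 0 0 -10 -0.1;0.4 0 0 -16 -0.1;0.4 0 0 -18 -0.1;0.4 0 0 -18 -0.1")

```text
time: 14.82
ee_pos: [0.5076, -0.1302, -0.0102]
tcp_rot: [-179.9, -0.0, 95.0]
wrist_force: [-0.3, -0.3, -2.9]
opening: 0.0479
```

Both views put the plate within about 2 mm of the jig's centre line. Next I'll feel for the deck.

Emit:
play_rows(commands="0.4 0 0 -1 0;0.4 0 0 -1 0")

```text
time: 14.98
ee_pos: [0.5082, -0.1305, -0.0103]
tcp_rot: [180.0, 0.0, 95.0]
wrist_force: [-1.1, -1.4, -2.9]
opening: 0.0481
```

Emit:
play_rows(commands="0.4 0 0 -1 0;0.4 0 0 -1 0")

```text
time: 15.15
ee_pos: [0.5082, -0.1305, -0.0113]
tcp_rot: [180.0, 0.0, 95.0]
wrist_force: [-0.1, 0.6, -3.9]
opening: 0.048
```

Emit:
play_rows(commands="0.4 0 0 -0.7 0;0.4 0 0 -0.7 0")

```text
time: 15.32
ee_pos: [0.5081, -0.1304, -0.0121]
tcp_rot: [-180.0, -0.0, 95.0]
wrist_force: [-0.4, -0.3, -3.6]
opening: 0.0483
```

Emit:
play_rows(commands="0.4 0 0 -0.7 0;0.4 0 0 -0.7 0")

```text
time: 15.48
ee_pos: [0.5082, -0.1304, -0.0124]
tcp_rot: [180.0, 0.0, 95.0]
wrist_force: [-0.3, 0.4, 1.1]
opening: 0.0481
```

Emit:
play_rows(commands="0.4 0 0 -0.7 0;0.4 0 0 -0.7 0")

```text
time: 15.65
ee_pos: [0.5083, -0.1305, -0.0125]
tcp_rot: [180.0, 0.0, 95.0]
wrist_force: [-3.5, 0.5, 7.1]
opening: 0.0484
```

The deck is felt at a reported −12.4 mm, exactly as predicted. Releasing and lifting.

Emit:
play_rows(commands="0.62 0 0 0.7 0;0.66 0 0 1 0;0.72 0 0 1 0;0.78 0 0 1 0;0.78 0 0 1 0;0.78 0 0 20 0;0.78 0 0 50 0;0.78 0 0 70 0;0.5 -90 -8 70 0;0.2 -90 -8 70 0")

```text
time: 16.48
ee_pos: [0.4259, -0.138, 0.0572]
tcp_rot: [179.9, 0.0, 95.1]
wrist_force: [-0.8, 0.7, 0.1]
opening: 0.0434
```

Emit:
play_rows(commands="0 -30 -3 0 60;0 -30 -3 0 60;0 -30 -3 0 60;0 -30 -3 0 60;0 -30 -3 0 60;0 -30 -3 0 60")

```text
time: 16.98
ee_pos: [0.3951, -0.1408, 0.0566]
tcp_rot: [180.0, 0.0, 138.4]
wrist_force: [0.1, 0.3, -1.0]
opening: -0.0002
```

Run:
```python
from h import *
o=get_obs();print(o['ee_pos'],o['tcp_rot'],o['wrist_force'],o['opening'],o['q'],tojig(o['ee_pos']))
s=camera("side");t=camera("top");save("pics/s10f.png",s);save("pics/t10f.png",t)
a=np.zeros((600,800,3),np.uint8)
a[:,:400]=cv2.resize(t[190:310,345:425],(400,600),interpolation=3)
a[:300,400:]=cv2.resize(s[175:265,280:400],(400,300),interpolation=3)
save("pics/g10.png",a)
```

```text
[ 0.39508724 -0.14084636  0.05663169] [1.79991818e+02 1.87183754e-02 1.38358466e+02] [ 0.1433904   0.33289005 -0.99063728] -0.00023627450430195747 [-1.96212852e+01 -1.34624183e+01 -2.35718911e+01  7.98701065e+01
  5.67295134e-04  2.20202477e+01] [[-193.29967243   -1.36854373]]
```

View pics/g10.png

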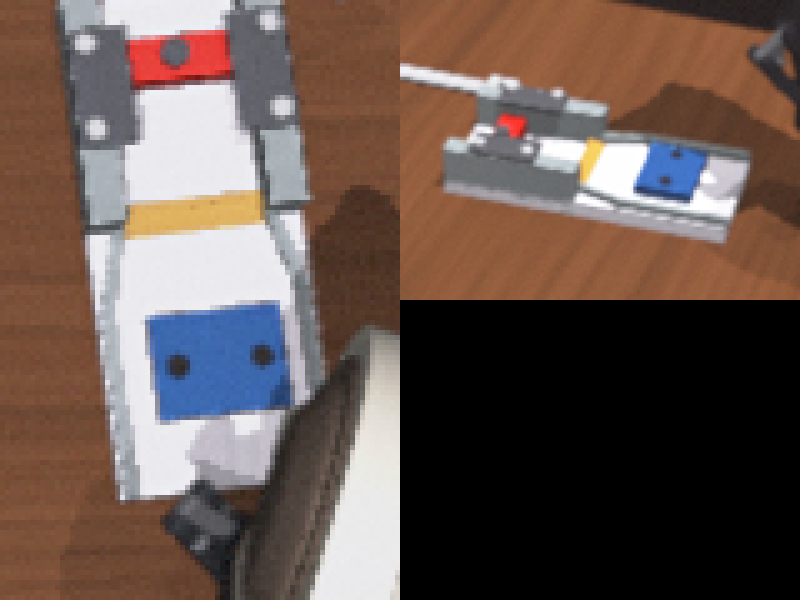

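The plate lies flat on the deck, centred between the guides. Now measuring it and the stop face.

Run:
```python
from h import *
t=load("pics/t10f.png")
c=max([c for c in blobs(t,(100,110,40),(125,255,255),60) if 365<c[:,0,0].mean()<410 and 240<c[:,0,1].mean()<290],key=cv2.contourArea)
J=tojig(plane("top",c[:,0],.027)).astype(np.float32); print("plate",cv2.minAreaRect(J),J.min(0),J.max(0))
# subpixel stop front edge: column profiles of redness
f=t.astype(float); red=f[...,0]-f[...,1]
for col in(372,375,378,381,384,387,390):
    pr=red[196:215,col]; k=np.where(pr>80)[0]; 
    if len(k):
        r=k.max(); e=196+r+(pr[r+1]/pr[r-1]) +.0 if r+1<len(pr) else 0
        print(col,e,pr[r-2:r+3].astype(int),tojig(plane("top",(col,e),.012)),tojig(plane("top",(col,e),.032)))
```

```text
plate ((-80.36085510253906, -0.7409801483154297), (62.09585189819336, 48.72700881958008), 89.9166488647461) [-104.72474   -31.800373] [-55.958885  30.295208]
372 206.35294117647058 [169 170 122  60  17] [[61.21107664 18.26675264]] [[56.75436078 20.5114959 ]]
375 206.18343195266272 [168 169  95  31  -3] [[60.74549749 10.92981257]] [[56.29686621 13.30195854]]
378 206.1764705882353 [172 170  81  30  -2] [[59.87568137  3.64887329]] [[55.44215406  6.14744955]]
381 205.3216374269006 [165 171 131  55  13] [[61.11487794 -3.9208803 ]] [[56.65983253 -1.29085863]]
384 205.18235294117648 [167 170  98  31  -2] [[ 60.57410214 -11.24647036]] [[56.12844706 -8.48924306]]
387 204.45882352941177 [170 170 171  78  30] [[ 61.48685481 -18.77433778]] [[ 57.02535018 -15.8863924 ]]
390 204.33333333333334 [163 171 124  57  16] [[ 60.9116929  -26.09477242]] [[ 56.4601757  -23.07971094]]
```

Emit:
play_rows(commands="0 48 5 0 46.7;0 48 5 0 46.7;0 48 5 0 46.7;0 48 5 0 46.7;0 48 5 0 46.7;0 48 5 0 46.7;0 48 5 0 46.7;0 48 5 -30 46.7;0 48 5 -50 46.7;0 48 5 -50 46.7")

```text
time: 17.92
ee_pos: [0.4408, -0.135, 0.0028]
tcp_rot: [179.9, -0.3, -175.5]
wrist_force: [-1.0, 0.7, -1.2]
opening: -0.0
```

Emit:
play_rows(commands="0 0 0 0 0;0 0 0 0 0;0 0 0 0 0")

```text
time: 18.17
ee_pos: [0.444, -0.1361, 0.0081]
tcp_rot: [-180.0, 0.1, -175.4]
wrist_force: [0.1, 0.2, 0.7]
opening: 0.0001
```

Emit:
play_rows(commands="0 0 0.5 -10 0.5;0 0 0.5 -13.6 0.5;0 0 0.5 -13.6 0.5;0 0 0.5 -13.6 0.5;0 0 0.5 -13.6 0.5")

```text
time: 18.58
ee_pos: [0.4431, -0.1353, -0.007]
tcp_rot: [-180.0, -0.0, -174.8]
wrist_force: [0.2, -0.4, 0.1]
opening: 0.0003
```

Run:
```python
from h import *
o=get_obs();print(o['ee_pos'],o['tcp_rot'],o['wrist_force'],tojig(o['ee_pos']))
s=camera("side")
save("pics/g11.png",cv2.resize(s[175:265,310:430],(800,600),interpolation=3))
```

```text
[ 0.44311556 -0.13530841 -0.00697041] [-1.79998887e+02 -1.07607398e-03 -1.74798356e+02] [ 0.16752508 -0.39354355  0.05425555] [[-1.44969209e+02 -1.21958858e-01]]
```

View pics/g11.png

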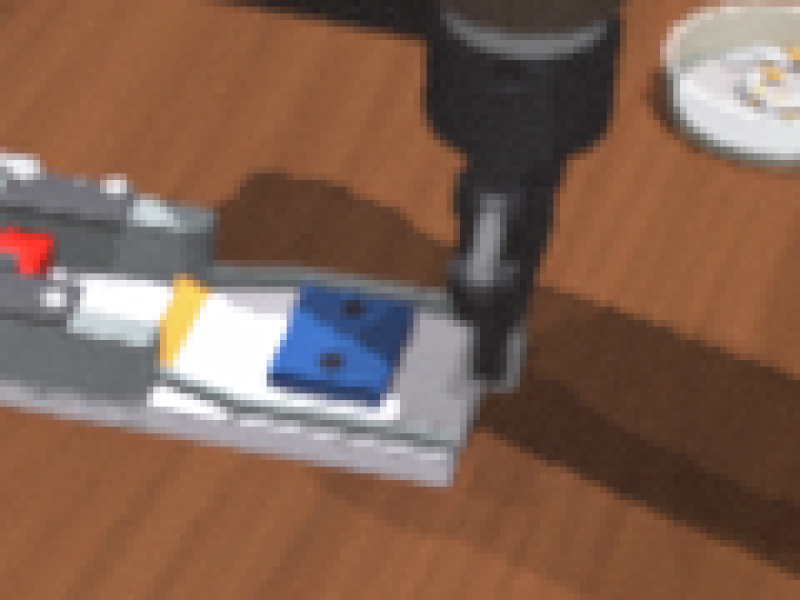

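Emit:
play_rows(commands="0 5 0.4 1.3 0;0 10 0.9 1.3 0;0 14.9 1.3 1.3 0;0 19.9 1.8 1.3 0;0 22 2 1.3 0;0 22 2 1.3 0;0 22 2 1.3 0")

```text
time: 19.22
ee_pos: [0.4651, -0.1332, -0.0059]
tcp_rot: [180.0, -0.0, -174.8]
wrist_force: [-0.6, 0.7, 0.1]
opening: -0.0
```

Emit:
play_rows(commands="0 2.5 0.2 0.4 0;0 5 0.4 0.4 0;0 7.5 0.7 0.4 0;0 10 0.9 0.4 0;0 12.5 1.1 0.4 0;0 14.9 1.3 0.4 0;0 17.4 1.6 0.4 0;0 19.9 1.8 0.4 0;0 19.9 1.8 0.4 0")

```text
time: 19.97
ee_pos: [0.4856, -0.1314, -0.0054]
tcp_rot: [180.0, 0.0, -174.8]
wrist_force: [0.7, 0.9, -0.0]
opening: 0.0002
```

Run:
```python
from h import *
o=get_obs();print(o['ee_pos'],o['tcp_rot'],o['wrist_force'],tojig(o['ee_pos']))
s=camera("side")
save("pics/g12.png",cv2.resize(s[175:265,310:430],(800,600),interpolation=3))
```

```text
[ 0.48556036 -0.13142717 -0.00540156] [ 1.79998996e+02  1.99500351e-02 -1.74778310e+02] [ 0.74464102  0.94689764 -0.01296554] [[-1.02347419e+02 -2.91855063e-02]]
```

View pics/g12.png

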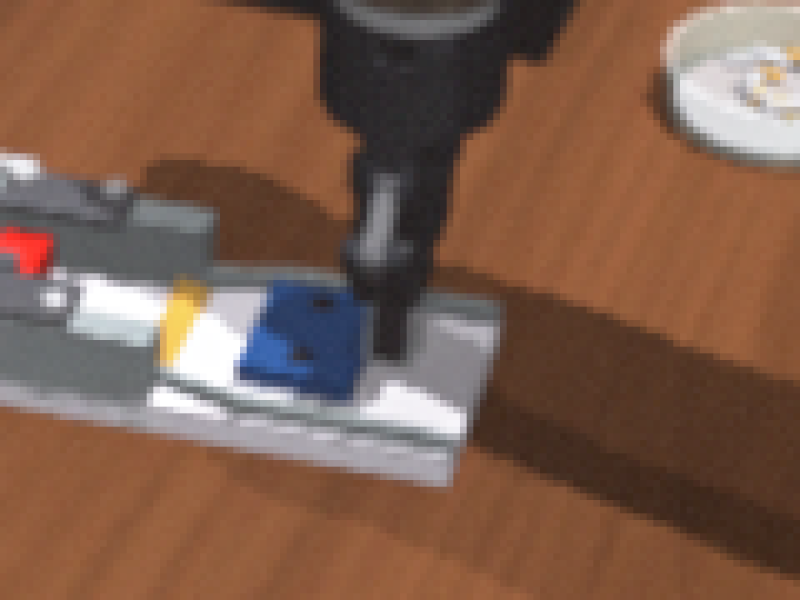

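The plate slides ahead of the tip. Continuing towards the lip.

Emit:
play_rows(commands="0 2.5 0.2 0 0;0 5 0.4 0 0;0 7.5 0.7 0 0;0 10 0.9 0 0;0 12.5 1.1 0 0;0 14.9 1.3 0 0;0 17.4 1.6 0 0;0 19.9 1.8 0 0;0 22.4 2 0 0;0 22.4 2 0 0")

```text
time: 20.85
ee_pos: [0.508, -0.1294, -0.0053]
tcp_rot: [-180.0, 0.0, -174.8]
wrist_force: [0.5, 0.3, -0.4]
opening: 0.0001
```

Emit:
play_rows(commands="0 2.5 0.2 0 0;0 5 0.4 0 0;0 7.5 0.7 0 0;0 10 0.9 0 0;0 12.5 1.1 0 0;0 14.9 1.3 0 0;0 17.4 1.6 0 0;0 19.9 1.8 0 0;0 22.4 2 0 0;0 22.4 2 0 0")

```text
time: 21.68
ee_pos: [0.5305, -0.1275, -0.0053]
tcp_rot: [-180.0, 0.0, -174.8]
wrist_force: [0.1, 0.1, 0.1]
opening: 0.0005
```

Run:
```python
from h import *
o=get_obs();print(o['ee_pos'],o['tcp_rot'],o['wrist_force'],tojig(o['ee_pos']))
s=camera("side")
save("pics/g13.png",cv2.resize(s[175:265,280:400],(800,600),interpolation=3))
```

```text
[ 0.53048723 -0.12745082 -0.00532767] [-1.79997228e+02  3.57773946e-02 -1.74778228e+02] [0.11613249 0.12264969 0.12047161] [[-57.24493531  -0.06232214]]
```

View pics/g13.png

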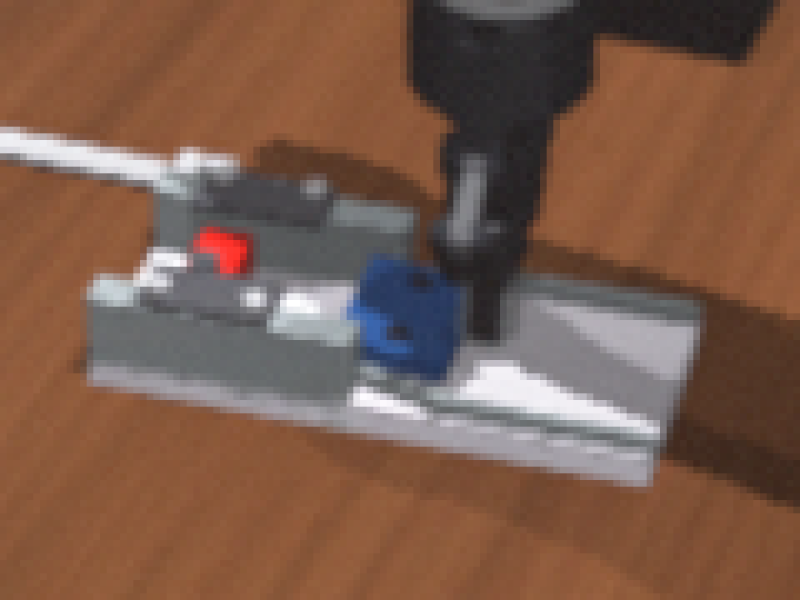

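The plate is riding up the lip.

Emit:
play_rows(commands="0 2 0.2 0 0;0 4 0.4 0 0;0 6 0.5 0 0;0 8 0.7 0 0;0 10 0.9 0 0;0 12 1.1 0 0;0 13.9 1.2 0 0;0 15.9 1.4 0 0;0 17.9 1.6 0 0;0 17.9 1.6 0 0")

```text
time: 22.57
ee_pos: [0.5481, -0.1258, -0.0054]
tcp_rot: [180.0, 0.0, -174.8]
wrist_force: [-1.4, 1.4, 0.5]
opening: -0.0
```

Emit:
play_rows(commands="0 2 0.2 0 0;0 4 0.4 0 0;0 6 0.5 0 0;0 8 0.7 0 0;0 10 0.9 0 0;0 12 1.1 0 0;0 13.9 1.2 0 0;0 13.9 1.2 0 0;0 13.9 1.2 0 0")

```text
time: 23.32
ee_pos: [0.562, -0.1247, -0.0054]
tcp_rot: [-180.0, 0.0, -174.8]
wrist_force: [-0.1, 0.0, -0.0]
opening: -0.0
```

Run:
```python
from h import *
o=get_obs();print(o['ee_pos'],o['tcp_rot'],o['wrist_force'],tojig(o['ee_pos']))
s=camera("side");t=camera("top")
save("pics/g14.png",cv2.resize(s[175:265,280:400],(800,600),interpolation=3))
save("pics/g14t.png",cv2.resize(t[180:300,345:425],(400,600),interpolation=3))
```

```text
[ 0.56201403 -0.12469625 -0.0054101 ] [-1.79994098e+02  2.87442202e-02 -1.74780740e+02] [-0.10792021  0.03360339 -0.03052178] [[-25.59808893  -0.12120117]]
```

View pics/g14.png

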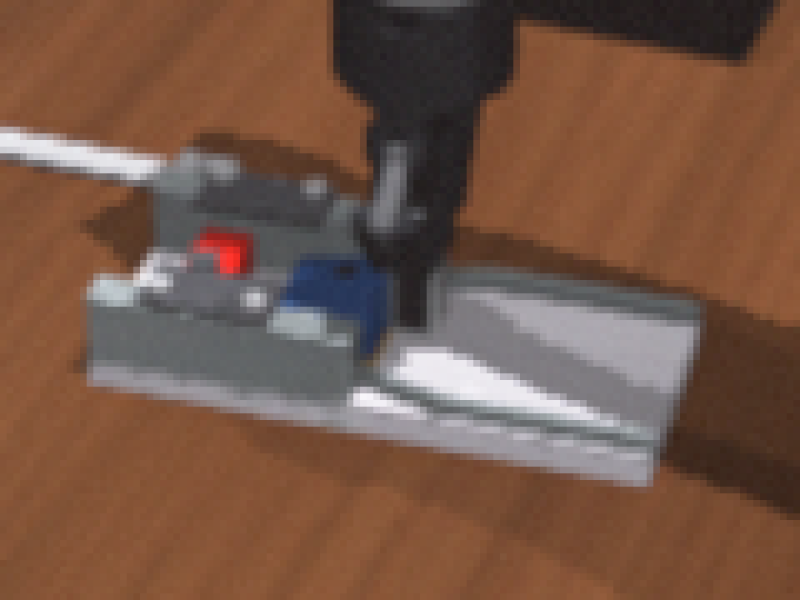

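View pics/g14t.png

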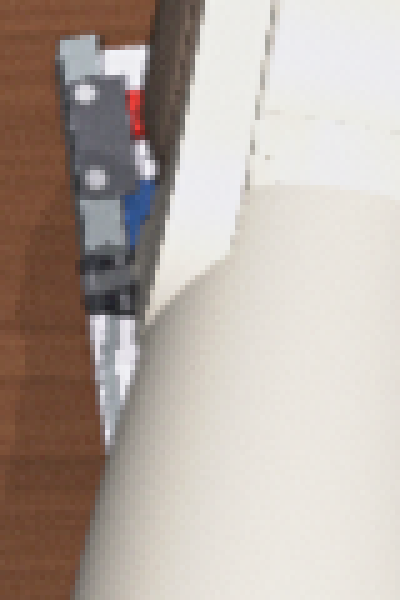

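Emit:
play_rows(commands="0 2 0.2 0 0;0 4 0.4 0 0;0 6 0.5 0 0;0 8 0.7 0 0;0 10 0.9 0 0;0 12 1.1 0 0;0 13 1.2 0 0;0 14 1.2 0 0;0 15 1.3 0 0;0 15 1.3 0 0")

```text
time: 24.25
ee_pos: [0.5768, -0.1234, -0.0054]
tcp_rot: [180.0, 0.0, -174.8]
wrist_force: [-0.1, -0.7, -0.6]
opening: 0.0004
```

Run:
```python
from h import *
o=get_obs();print(o['ee_pos'],o['tcp_rot'],o['wrist_force'],tojig(o['ee_pos']))
s=camera("side");t=camera("top");save("pics/t15f.png",t)
save("pics/g15.png",cv2.resize(s[175:265,280:400],(800,600),interpolation=3))
save("pics/g15t.png",cv2.resize(t[180:250,345:405],(514,600),interpolation=cv2.INTER_NEAREST))
```

```text
[ 0.57680751 -0.12335642 -0.00536125] [ 1.79999898e+02  8.22391255e-03 -1.74785568e+02] [-0.1225162  -0.68047802 -0.6143892 ] [[-10.74406863  -0.10173582]]
```

View pics/g15.png

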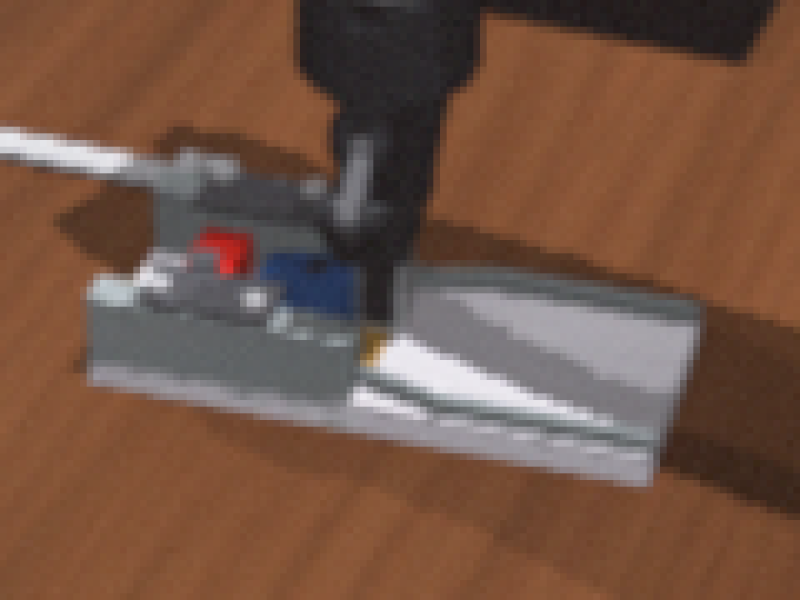

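View pics/g15t.png

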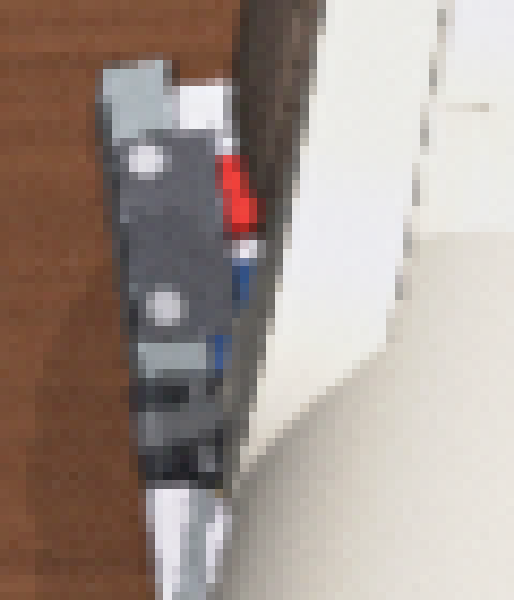

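Run:
```python
from h import *
print(tojig(plane("top",[(373,209.7)],.024)),tojig(plane("top",[(373,207.2)],.012)))
```

```text
[[50.01430854 18.3224898 ]] [[58.80870995 16.12420318]]
```

Emit:
play_rows(commands="0 0.7 0.1 0 0;0 1.3 0.1 0 0;0 2 0.2 0 0;0 2 0.2 0 0")

```text
time: 24.68
ee_pos: [0.5787, -0.1232, -0.0054]
tcp_rot: [180.0, 0.0, -174.8]
wrist_force: [-0.4, 1.0, -1.0]
opening: -0.0001
```

Emit:
play_rows(commands="0 0.7 0.1 0 0;0 1.3 0.1 0 0;0 2 0.2 0 0;0 2 0.2 0 0")

```text
time: 25.02
ee_pos: [0.5807, -0.123, -0.0053]
tcp_rot: [-180.0, -0.0, -174.8]
wrist_force: [-0.9, -0.5, 0.6]
opening: 0.0004
```

Emit:
play_rows(commands="0 0.5 0 0 0;0 1 0.1 0 0;0 1 0.1 0 0")

```text
time: 25.27
ee_pos: [0.5817, -0.1229, -0.0053]
tcp_rot: [-180.0, 0.0, -174.8]
wrist_force: [-1.7, -0.6, 0.5]
opening: -0.0
```

Emit:
play_rows(commands="0 0.5 0 0 0;0 1 0.1 0 0;0 1 0.1 0 0")

```text
time: 25.52
ee_pos: [0.5827, -0.1228, -0.0053]
tcp_rot: [-180.0, 0.0, -174.8]
wrist_force: [-0.1, -0.3, 0.1]
opening: 0.0001
```

Emit:
play_rows(commands="0 0.5 0 0 0;0 1 0.1 0 0;0 1 0.1 0 0")

```text
time: 25.77
ee_pos: [0.5837, -0.1227, -0.0053]
tcp_rot: [-180.0, 0.0, -174.8]
wrist_force: [-0.7, -0.6, 1.9]
opening: 0.0001
```

Emit:
play_rows(commands="0 0.5 0 0 0;0 1 0.1 0 0;0 1 0.1 0 0")

```text
time: 26.02
ee_pos: [0.5847, -0.1226, -0.0053]
tcp_rot: [180.0, 0.0, -174.8]
wrist_force: [-1.1, 0.3, 0.3]
opening: -0.0005
```

Emit:
play_rows(commands="0 0.5 0 0 0;0 1 0.1 0 0;0 1 0.1 0 0")

```text
time: 26.27
ee_pos: [0.5854, -0.1226, -0.0054]
tcp_rot: [-180.0, -0.0, -174.8]
wrist_force: [-3.1, -0.3, 2.8]
opening: 0.0004
```

Emit:
play_rows(commands="0 0.5 0 0 0;0 0.8 0.1 0 0;0 0.8 0.1 0 0")

```text
time: 26.52
ee_pos: [0.5855, -0.1225, -0.0055]
tcp_rot: [-180.0, -0.1, -174.8]
wrist_force: [-7.6, -1.6, 3.4]
opening: 0.0001
```

Emit:
play_rows(commands="0 -0.2 0 0 0;0 -0.2 0 0 0;0 -0.2 0 0 0;0 -0.2 0 0 0;0 -0.2 0 0 0;0 -0.2 0 0 0;0 -0.2 0 0 0;0 -0.2 0 0 0")

```text
time: 27.18
ee_pos: [0.5855, -0.1226, -0.0054]
tcp_rot: [-180.0, -0.1, -174.8]
wrist_force: [-5.8, -1.9, 2.7]
opening: -0.0001
```

Run:
```python
from h import *
o=get_obs();print(o['ee_pos'],o['wrist_force'],tojig(o['ee_pos']))
s=camera("side");t=camera("top")
save("pics/g16.png",cv2.resize(s[175:265,280:400],(800,600),interpolation=3))
save("pics/g16t.png",cv2.resize(t[180:250,345:405],(514,600),interpolation=cv2.INTER_NEAREST))
```

```text
[ 0.58550147 -0.12260156 -0.005442  ] [-5.84752553 -1.87351546  2.73239573] [[-2.0174292  -0.12271094]]
```

View pics/g16.png

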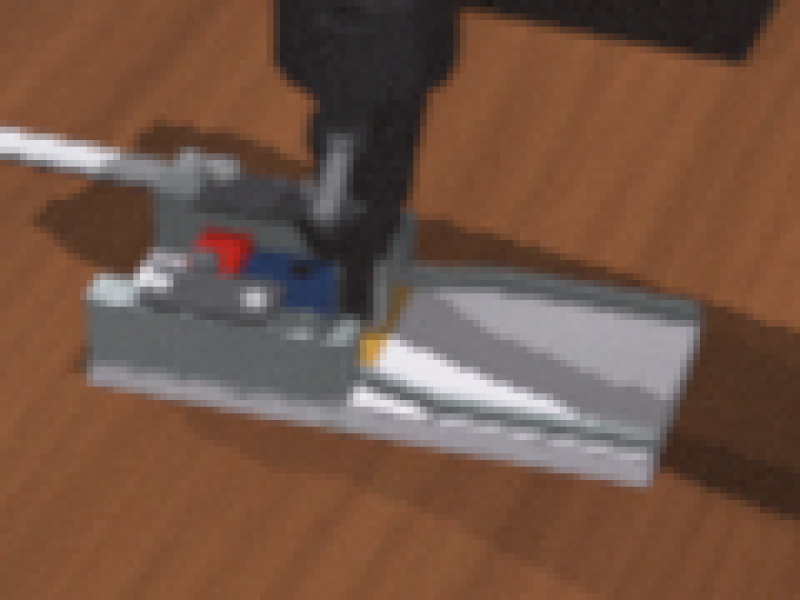

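View pics/g16t.png

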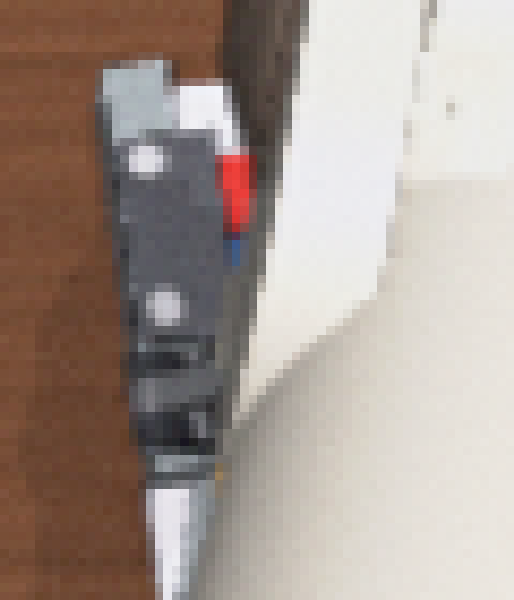

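The plate meets the stop and took a steady press of about 6 N for over 0.6 s. Backing off and inspecting.

Emit:
play_rows(commands="0 -2 -0.2 0 0;0 -6 -0.5 0 0;0 -12 -1.1 10 0;0 -30 -2.7 40 0;0 -60 -5.3 80 0;0 -100 -9 110 0;0 -140 -12 130 0;0 -180 -40 150 0;0 -200 -80 150 0;0 -220 -120 150 0")

```text
time: 28.12
ee_pos: [0.3803, -0.2175, 0.1459]
tcp_rot: [-179.8, 0.2, -174.6]
wrist_force: [1.1, -0.8, -0.8]
opening: -0.0005
```

Emit:
play_rows(commands="0 0 -60 0 0;0 0 -60 0 0;0 0 -60 0 0;0 0 -60 0 0")

```text
time: 28.45
ee_pos: [0.381, -0.278, 0.1432]
tcp_rot: [-180.0, 0.0, -174.9]
wrist_force: [0.8, 0.2, -0.6]
opening: -0.0002
```

Run:
```python
from h import *
o=get_obs();print(o['ee_pos'],o['wrist_force'],o['time'])
s=camera("side");t=camera("top");save("pics/t17f.png",t);save("pics/s17f.png",s)
a=np.zeros((600,800,3),np.uint8)
a[:,:400]=cv2.resize(t[180:300,345:425],(400,600),interpolation=3)
a[:300,400:]=cv2.resize(s[175:265,280:400],(400,300),interpolation=3)
a[300:,400:]=cv2.resize(t,(400,300))
save("pics/g17.png",a)
c=max([c for c in blobs(t,(100,110,40),(125,255,255),30) if 365<c[:,0,0].mean()<410],key=cv2.contourArea)
J=tojig(plane("top",c[:,0],.024)).astype(np.float32); print("plate",cv2.minAreaRect(J),J.min(0),J.max(0))
f=t.astype(int)
for col in(374,378,382,386): print(col,[tuple(f[r,col]) for r in range(203,210)])
```

```text
[ 0.38098884 -0.27796037  0.143171  ] [ 0.84732631  0.23348782 -0.56836129] 28.45
plate ((31.89377212524414, -1.2427406311035156), (49.13132858276367, 63.75343704223633), 0.3446560800075531) [  7.32109  -33.202755] [56.479553 30.523937]
374 [(np.int64(231), np.int64(63), np.int64(58)), (np.int64(233), np.int64(67), np.int64(59)), (np.int64(235), np.int64(65), np.int64(58)), (np.int64(145), np.int64(40), np.int64(52)), (np.int64(74), np.int64(80), np.int64(131)), (np.int64(59), np.int64(103), np.int64(170)), (np.int64(54), np.int64(98), np.int64(167))]
378 [(np.int64(205), np.int64(57), np.int64(59)), (np.int64(236), np.int64(67), np.int64(61)), (np.int64(236), np.int64(64), np.int64(57)), (np.int64(112), np.int64(39), np.int64(62)), (np.int64(53), np.int64(98), np.int64(167)), (np.int64(58), np.int64(104), np.int64(176)), (np.int64(58), np.int64(102), np.int64(173))]
382 [(np.int64(235), np.int64(67), np.int64(60)), (np.int64(235), np.int64(60), np.int64(55)), (np.int64(147), np.int64(42), np.int64(51)), (np.int64(72), np.int64(85), np.int64(135)), (np.int64(55), np.int64(99), np.int64(168)), (np.int64(66), np.int64(105), np.int64(173)), (np.int64(58), np.int64(101), np.int64(170))]
386 [(np.int64(235), np.int64(68), np.int64(64)), (np.int64(236), np.int64(63), np.int64(54)), (np.int64(117), np.int64(48), np.int64(67)), (np.int64(58), np.int64(100), np.int64(169)), (np.int64(56), np.int64(102), np.int64(172)), (np.int64(61), np.int64(103), np.int64(174)), (np.int64(55), np.int64(100), np.int64(167))]
```

View pics/g17.png

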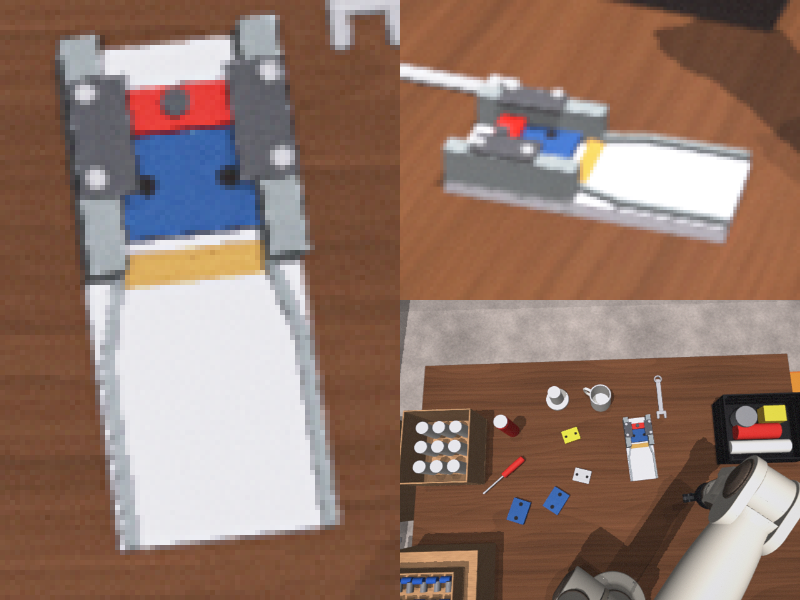

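The plate lies flat, square (0.3°) and flush against the red stop with no gap visible. Pocket floor shows between it and the lip, and the bystanders look unmoved. Handing in.

```bash
python3 -c "
from workcell import job_done
print(job_done())"
```

```text
the job is handed in; nothing more can be done
None
```

The smallest blue plate is home against the red stop in the nest jig, and the job is handed in at about 28.5 s of the 64 s. I laid it on the deck at x −80 mm. From there I pushed it over the lip with shut fingers and felt the stop at about x 59 mm. I held it there at 6–8 N for over 0.6 s, with a peak reading of about 8 N, then backed off and clear.

**Last checks:** In the final pictures the plate is flush with the stop with no gap visible, and it is square to within about 0.3°. The pocket floor shows between the plate and the lip. By eye the other plates and bystanders had not moved; I did not measure them.

**What disagreed:**
- **Tool height:** the TCP z reading was 27 mm low, so the first grasp closed over the plate without touching it. I found the offset by touching the bench, and the deck contact then came where predicted.
- **Stop and plate positions:** the camera put the stop face at about 61 mm, while feel gave about 59 mm. The final picture put the plate's front edge at about 56.5 mm, so the camera and jig fit is only good to 2–3 mm along x. I relied on the contact force and the missing gap instead.
- **Sideways position:** the same picture put the plate's centre about 1 mm off the centre line. The limit is 4 mm.

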